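# Close-pack three hexagonal specimen mounts in the loading tray

### The job

Pack the three hexagonal mounts flat and tight in the notched tray: two pushed fully home in the two notches of its fence and the third nested against both, flat faces touching. One is loose in the tray, one is on the bench, and one is under the riser behind the amber jar: set the jar aside first, standing upright on the bench a good hand's width away and never tipped. Press the mounts home gently, just until they stop, and leave the round mount and everything else on the bench where it is.

Things in the scene. Friction and masses are not known exactly. Their poses are not given: they have to be found in the camera images.
- mount_a: aluminium hexagonal mount: solid prism 44 mm across flats, 50.8 across corners, 36 high, 0.11 to 0.22 kg. Origin: centre of its underside; z up, x through a corner (flats face +y and -y; repeats every 60 degrees). Starts loose on the tray, skewed, 8 to 22 mm short of home in the +y notch.
- mount_b: hexagonal mount, same shape, size, mass and axes as mount_a. Starts in the open on the bench ahead of the robot, 90 mm or more (centres) from a round mount of much the same size, which is not wanted; the two may have changed places.
- mount_c: hexagonal mount, same shape, size, mass and axes as mount_a. Starts on the bench behind the jar, its centre 5 to 13 mm inside the front edge of the riser's board, which bars a gripper from straight above. Its side flats face the riser's y within 0.15 rad: take it by them with the tool leaning 30 to 45 degrees, coming from the robot's side.
- jar: closed amber jar, white lid, 62 mm diameter, 55 mm high, 0.17 to 0.35 kg, upright on the bench 78 to 88 mm in front of mount_c (on the robot's side). Origin: centre of its underside; z up. The bench 100 to 150 mm to its right (-y), a little nearer the robot, is free for it.
- tray: fixed steel tray 200 mm (x) by 170 mm (y), floor top at z = 6 mm, open to the robot (-x). Origin: centre of underside. Side lips at y = +-83 mm, 8 mm high. At the +x end a fence 16 mm above the floor has two 120-degree V notches open to -x. Smooth: mounts slide easily on it; pushed to +x, corner first, they turn into line with the V and home is felt as a firm stop.
- notch_left (a point): on the tray floor, where the centre of a mount seated in the +y notch stands (tray frame x = 55, y = 22.3, z = 6 mm): a corner to tray +x, two flats on the fence. Axes as the tray's.
- notch_right (a point): the same for the -y notch (tray frame x = 55, y = -22.3, z = 6 mm). Mounts in both notches are 0.6 mm apart.
- nest (a point): where the centre of the third mount stands, in the V between the two seated ones (tray frame x = 17, y = 0, z = 6 mm). Axes as the tray's.
- tray_pack (a point): on the tray floor, centre of the finished triangle of three mounts (tray frame x = 42.4, y = 0, z = 6 mm); each seated mount's centre is 25.4 mm from it. Axes as the tray's.
- riser: fixed bench riser: white board 220 mm (x) by 300 mm (y), 14 mm thick, underside 140 mm above the bench, a 60 mm high control box on it. Four 20 mm square legs at x = +-95, y = +-138 mm, no walls. Origin: on the bench under the board's centre; -x faces the robot.
- riser_edge (a point): middle of the lower front edge of the riser's board (x = -110 mm, z = 140 mm in the riser's frame). Axes as the riser's.
- round_mount: a plain round aluminium mount, 42 mm across, 34 mm high, near mount_b (they may have changed places); leave alone. Origin: centre of its underside.
- dish_a: a shallow closed dish, 86 mm across, 14 mm high, under the rear half of the riser; leave alone. Origin: centre of its underside.
- dish_b: a shallow closed dish, 86 mm across, 14 mm high, at the near right, nearer the robot than the jar; leave alone. Origin: centre of its underside.
- beaker: an open amber beaker, 72 mm across, 85 mm high, at the far side; leave alone. Origin: centre of its underside.
- puck: a black round box, 76 mm across, 26 mm high, to the left of the tray; leave alone. Origin: centre of its underside.
- tweezers: steel tweezers, 120 mm long, 8 mm high, at the near right; leave alone. Origin: centre of its underside.
Things that resemble listed ones, but are neither listed nor needed, are in the scene too. What is shaped like the mount_c but green or red is not meant.

How it is judged:
By the outcome, as a careful person would: the job done as asked, in the order asked, and still so for the second after the job is handed in, with the robot touching nothing.
It also fails if it takes over 72 s, if anything falls off the work surface, if the arm or the gripper's body presses on something with over 40 N, if the wrist force passes 120 N, or if a joint passes its speed limit or range.

### The arm

A 6-joint arm with a two-finger parallel gripper is mounted at the origin on the work surface. World frame = base frame: x ahead of the robot, y to its left, z up, the work surface at z = 0. Lengths are in m, angles in degrees, forces in N, time in s.
With the tool pointing down it reaches from about 0.375 to 0.75 m from the base axis. Payload 9 kg.
Tool frame: the origin (TCP) lies midway between the tips of the shut fingers; the grasp point (between the pads) lies 19 mm behind it; x points along the fingers, y is the direction in which the jaws open and shut, and the axes are right-handed (so a half turn about x gives the same grasp; the last joint's range is limited). The gripper opens to 85 mm and grips with 20 to 120 N. Pads are 22 mm wide; open, the fingers measure 114 mm over their backs; the gripper's body (76 mm by 85 mm) begins 54 mm behind the grasp point. The pads swing forward as they close: fully open they stand 13 mm farther back than shut.
Start: joints at [-81.629, 5.964, 5.575, 89.605, 0, 77.527], TCP at [0.214, -0.561, 0.231] pointing down, gripper open.
Joint ranges: [-171.21, 171.21], [-48.23, 106.86], [-62.78, 66.21], [-105.2, 120.99], [-86.42, 89.51], [-180, 180]. Speed limits (degrees/s): [127.2, 127.2, 147.25, 180, 180, 180].

### API

Orientations are given as a 3x3 rotation matrix whose columns are the frame's x, y, z axes.
In Python, from rig import sensors, eyes, r gives the robot as it stands.
- The arm moves only by the shell command python3 -m inch 'ROWS' [OPENING] [FORCE]. ROWS is JSON, a list of rows, each a list of 6 numbers: the shift along the tool's x, y, z in cm, then the turn, a rotation vector about the tool's x, y, z in degrees. In form: [[x, y, z, wx, wy, wz], ...]. A call has 1 to 12 rows; each row is the pose to reach, as a shift and turn from the pose commanded when the call began, along the tool's axes at that moment; what a row does not reach only later rows make up. A row lasts 1/12 s, in which the tool goes at most 41.7 mm and 7.16 degrees, less where a joint would pass 70% of its speed; a pose out of reach is approached as far as the arm can. A call with a gripper value outside its range is refused whole. OPENING is the closure in counts, from 0 (fully open) to 255 (shut), set as the call begins (- or left out, the last holds). The fingers move at their own pace and stop on an object; FORCE is the grip in N (left out, the last holds). Time passes only in rows, so rows that repeat a pose let the fingers close. It gives the time, the measured TCP pose, the force and the opening at its end, in the units of the state.
- sensors.get_obs(): the state, without advancing time (a new reading comes with each control period).
- eyes.read_camera(name): name is "scene" or "top"; returns (picture, depth): 480x640x3 uint8, red, green, blue; 480x640 float32, m along the optical axis (not along the pixel's ray), 0 where there is no reading.
- eyes.get_calibration(name): a dict with "intrinsics" (3x3 intrinsics, pixels), "k1" (the pictures are not rectified: a ray, as slopes to the right and down, at radius r is drawn at 1 + k1 r^2 times it, then the intrinsics apply), "rvec" (rotation vector, rad) and "tvec" (3), from world to camera coordinates, as OpenCV has them. Camera axes: x right, y down, z forward; pixel columns grow to the right and rows downward; lengths in m; the calibration is good to about 2 mm. A picture is of the moment at which its call begins. get_calibration takes no time and is no camera call.
- r.close_job(): hands the job in, once; it reports no verdict.
The state is a dict: "t": time; "qpos": joint angles; "dq": joint speeds; "tau": joint torques, N m; "eef_pos": TCP position; "orientation": TCP orientation; "wrist_force": force on the tool from outside, world axes, zero at the start; "ft_torque": the same for the moment, N m; "width": finger opening in m.
Only numpy, scipy, OpenCV 4.12 (cv2) and the standard library are available. Lean on these libraries where they do the work, as an engineer would, in place of code of your own. Each camera call takes 0.05 s, during which the arm holds its last target.

## Working session

There is one attempt and no reset: what is moved stays moved. The work goes in short steps, Python scripts to look and compute and a shell command to move; the robot and the scene stay as the last step left them, time stands still between calls to the robot, and variables do not carry over. Pictures are saved under pics/ and viewed, and the job is handed in when it is done.

```bash
ls -la; mkdir -p pics; cat > h.py <<'E'
import numpy as np, cv2
from rig import sensors, eyes, r
def cal(n):
    c=eyes.get_calibration(n); K=np.array(c["intrinsics"]);R=cv2.Rodrigues(np.array(c["rvec"],float))[0];t=np.array(c["tvec"],float).ravel()
    return K,float(c["k1"]),R,t
def ray(n,uv):
    K,k1,R,t=cal(n); uv=np.atleast_2d(np.array(uv,float))
    n_=cv2.undistortPoints(uv.reshape(-1,1,2),K,np.array([k1,0,0,0,0.])).reshape(-1,2)
    d=np.c_[n_,np.ones(len(n_))]@R; o=-R.T@t
    return o,d
def onz(n,uv,z):
    o,d=ray(n,uv); s=(z-o[2])/d[:,2]; return o+s[:,None]*d
def proj(n,P):
    K,k1,R,t=cal(n); P=np.atleast_2d(np.array(P,float))
    return cv2.projectPoints(P.reshape(-1,1,3),cv2.Rodrigues(R)[0],t,K,np.array([k1,0,0,0,0.]))[0].reshape(-1,2)
def cloud(n,dep):
    h,w=dep.shape; v,u=np.mgrid[:h,:w]
    K,k1,R,t=cal(n)
    n_=cv2.undistortPoints(np.c_[u.ravel(),v.ravel()].astype(float).reshape(-1,1,2),K,np.array([k1,0,0,0,0.])).reshape(-1,2)
    P=np.c_[n_,np.ones(len(n_))]*dep.ravel()[:,None]
    return ((P-t)@R).reshape(h,w,3)
E
python3 - <<'E'
from h import *
for n in("scene","top"):
    p,d=eyes.read_camera(n); cv2.imwrite(f"pics/{n}0.png",p[:,:,::-1]); np.savez(f"{n}0.npz",p=p,d=d)
    K,k,R,t=cal(n); print(n,K.tolist(),k,-R.T@t,R.tolist())
print(sensors.get_obs())
E
```

```text
total 12
drwxr-xr-x  3 agent agent 4096 Dec  7 06:29 .
drwxr-xr-x 23 root  root  4096 Dec  7 06:29 ..
drwxr-xr-x  2 agent agent 4096 Dec  7 06:29 pics
scene [[525.1149584800268, 0.0, 328.8854773072923], [0.0, 525.1149584800268, 245.0311202012584], [0.0, 0.0, 1.0]] 0.045963468253540266 [ 1.36095872 -0.07714995  1.03431116] [[0.11220758281774024, 0.9936136926695057, -0.011886467005324697], [0.744363810515451, -0.09197246001169446, -0.6614102994316876], [-0.6582795575992902, 0.06536739507633793, -0.7499300818795154]]
top [[455.2815435085548, 0.0, 329.32272269982343], [0.0, 455.2815435085548, 236.72234149998047], [0.0, 0.0, 1.0]] 0.014210154250545969 [0.32985398 0.01298978 1.32500978] [[-0.027583557021521043, -0.9996144627356911, 0.0031738417849474926], [-0.9826320085903018, 0.026531812418494782, -0.183658374771146], [0.1835033598488851, -0.008184669781070561, -0.9829850090946176]]
{'t': 0.1, 'qpos': array([-8.16293934e+01,  5.99577915e+00,  5.53225054e+00,  8.96065043e+01,
       -1.04328094e-03,  7.75280715e+01]), 'dq': array([ 0.0485936 , -0.03631203,  0.12523469,  0.06443893, -0.08079739,
       -0.0271213 ]), 'tau': array([ 6.16433797e-03, -5.58207929e+01,  5.04720676e+01,  1.29611857e-02,
       -2.43765608e-04, -2.84372184e-06]), 'eef_pos': array([ 0.21345144, -0.56041773,  0.23060122]), 'orientation': array([[-1.95952245e-04,  3.55800750e-01, -9.34561816e-01],
       [ 1.20663234e-03, -9.34561069e-01, -3.55800719e-01],
       [-9.99999253e-01, -1.19739246e-03, -2.46191353e-04]]), 'wrist_force': array([ 0.09871945,  0.3503177 , -0.41951824]), 'ft_torque': array([-0.00286212, -0.0035366 , -0.00426379]), 'width': 0.08523515634986875}
```

View pics/scene0.png

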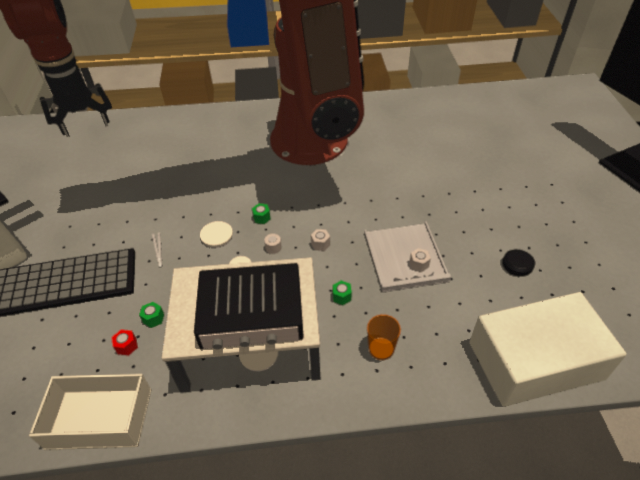

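View pics/top0.png

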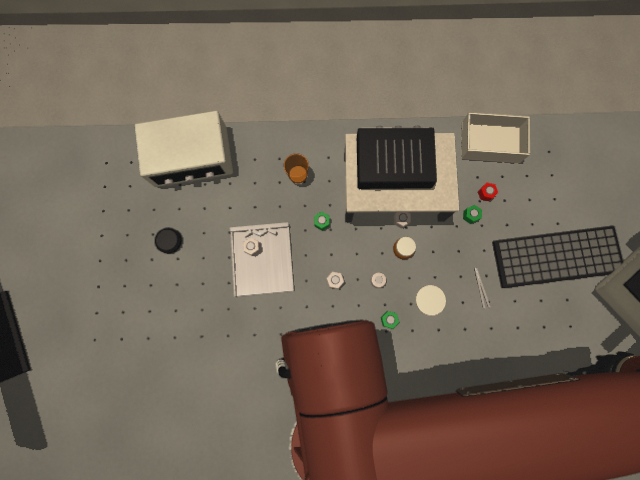

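The scene view shows the tray at (405,255) with a mount at (420,258), a mount at (320,238), the round mount at (272,241), and the jar lid just over the riser at (240,262). In the top view, the jar is at (404,247), mount_c at (403,218) just showing past the board edge, mount_b at (335,280), the round mount at (379,280), and mount_a at (251,246) in the tray.

```bash
python3 - <<'E'
from h import *
p=np.load("top0.npz")["p"]
def crop(u0,v0,u1,v1,s): return cv2.resize(p[v0:v1,u0:u1,::-1],None,fx=s,fy=s,interpolation=cv2.INTER_CUBIC)
a=crop(222,215,302,305,5); b=crop(320,200,420,300,4)
H=450; b=cv2.copyMakeBorder(b,0,50,0,0,cv2.BORDER_CONSTANT)
cv2.imwrite("pics/crop0.png",np.hstack([a,b]))
E
```

```text
(no output)
```

View pics/crop0.png

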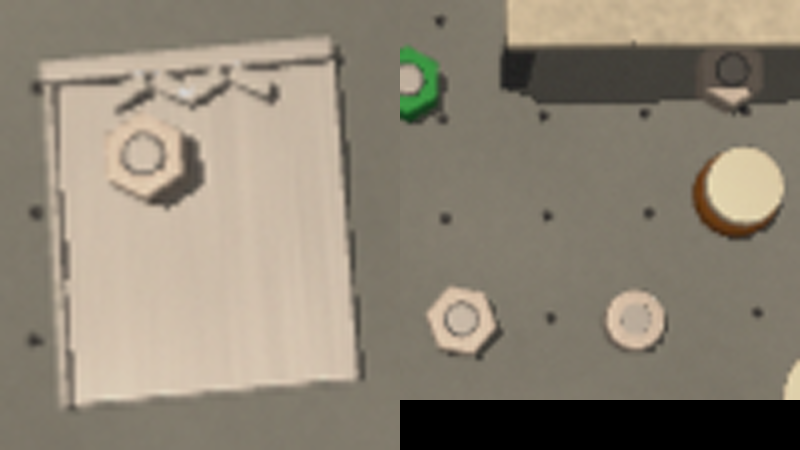

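```bash
python3 - <<'E'
from h import *
for n in("top","scene"):
    f=np.load(n+"0.npz");p,d=f["p"],f["d"]; C=cloud(n,d)
    for nm,uvt in dict(a=(251,246,.042),b=(335,280,.036),rnd=(379,280,.034),c=(403,218,.036),jar=(405,246,.055),dishb=(431,300,.014),green=(322,220,.036),green2=(390,320,.036)).items():
        X=onz("top",[uvt[:2]],uvt[2])[0]
        u,v=(int(round(q)) for q in proj(n,[X])[0])
        m=(np.hypot(C[:,:,0]-X[0],C[:,:,1]-X[1])<.035)&(d>0)
        zz=C[m][:,2]; top=m&(abs(C[:,:,2]-np.median(zz[zz>uvt[2]-.012])if (zz>uvt[2]-.012).any() else C[:,:,2]-uvt[2])<.005)
        q=C[top]; print(n,nm,X.round(4),(u,v),d[v,u], top.sum(), q.mean(0).round(4) if len(q) else None, ((q.min(0)+q.max(0))/2).round(4) if len(q) else None,(np.ptp(q,axis=0)).round(4) if len(q) else None)
    m=(abs(C[:,:,0]-.45)<.04)&(abs(C[:,:,1])<.03)&(d>0); print("bench",n,np.percentile(C[m][:,2],[5,25,50,75,95]).round(4))
E
```

```text
top a [0.5485 0.2264 0.042 ] (251, 246) 1.2965407 202 [0.55   0.2278 0.0417] [0.5507 0.2279 0.0417] [0.0499 0.044  0.0096]
top b [ 0.4455 -0.0104  0.036 ] (335, 280) 1.2882118 195 [ 0.4477 -0.0108  0.0357] [ 0.4484 -0.0105  0.0356] [0.0457 0.0452 0.0098]
top rnd [ 0.4423 -0.1351  0.034 ] (379, 280) 1.2900145 159 [ 0.4444 -0.1337  0.0336] [ 0.4451 -0.1339  0.0337] [0.0401 0.038  0.0096]
top c [ 0.62   -0.2131  0.036 ] (403, 218) 1.3221167 314 [ 0.6305 -0.2139  0.1532] [ 0.6326 -0.2128  0.1519] [0.0412 0.0689 0.0096]
top jar [ 0.5345 -0.2107  0.055 ] (405, 246) 1.2847866 269 [ 0.5353 -0.2133  0.0546] [ 0.5347 -0.2131  0.0545] [0.0522 0.0541 0.0099]
top dishb [ 0.3831 -0.283   0.014 ] (431, 300) 1.297764 442 [ 0.383  -0.283   0.0137] [ 0.3833 -0.283   0.0137] [0.0683 0.0689 0.0099]
top green [0.6204 0.0221 0.036 ] (322, 220) 1.319087 190 [0.6225 0.0233 0.0356] [0.6224 0.0235 0.0354] [0.05   0.0441 0.0093]
top green2 [ 0.3301 -0.1601  0.036 ] (390, 320) 1.2686483 206 [ 0.3328 -0.1601  0.0361] [ 0.3329 -0.1603  0.0361] [0.0442 0.0449 0.0096]
bench top [-0.0042 -0.0012  0.0016  0.0343  0.0
[... 428 characters left out ...]
036 ] (240, 297) 1.0124401 131 [ 0.6207 -0.2129  0.1527] [ 0.6205 -0.2132  0.1529] [0.0161 0.0688 0.0081]
scene jar [ 0.5345 -0.2107  0.055 ] (240, 264) 1.1447189 111 [ 0.5226 -0.213   0.0539] [ 0.5224 -0.2128  0.0535] [0.023  0.0501 0.0085]
scene dishb [ 0.3831 -0.283   0.014 ] (215, 232) 1.397845 397 [ 0.3834 -0.2835  0.0132] [ 0.3833 -0.2832  0.0133] [0.0687 0.0691 0.0095]
scene green [0.6204 0.0221 0.036 ] (340, 287) 1.2452885 257 [0.625  0.0232 0.0346] [0.6237 0.0236 0.0345] [0.0504 0.0437 0.0098]
scene green2 [ 0.3301 -0.1601  0.036 ] (260, 208) 1.4211986 185 [ 0.3342 -0.1598  0.036 ] [ 0.3328 -0.1607  0.0356] [0.0521 0.0476 0.0099]
bench scene [-0.0045 -0.0009  0.0087  0.0333  0.0373]
```

```bash
python3 - <<'E'
from h import *
p=np.load("top0.npz")["p"]
def crop(u0,v0,u1,v1,s,g=1): 
    q=p[v0:v1,u0:u1,::-1].astype(float)*g
    return cv2.resize(np.clip(q,0,255).astype(np.uint8),None,fx=s,fy=s,interpolation=cv2.INTER_CUBIC)
cv2.imwrite("pics/crop1.png",np.hstack([crop(383,203,423,263,10,1.6),crop(315,260,355,320,10,1)]))
# tray mask 
hsv=cv2.cvtColor(p,cv2.COLOR_RGB2HSV)
for u,v in [(260,280),(210,260),(240,250),(335,278),(350,290),(335,288)]: print((u,v),p[v,u],hsv[v,u])
E
```

```text
(260, 280) [208 191 172] [ 16  44 208]
(210, 260) [127 120 107] [ 20  40 127]
(240, 250) [205 189 168] [ 17  46 205]
(335, 278) [200 185 166] [ 17  43 200]
(350, 290) [125 119 106] [ 21  39 125]
(335, 288) [120 108  94] [ 16  55 120]
```

View pics/crop1.png

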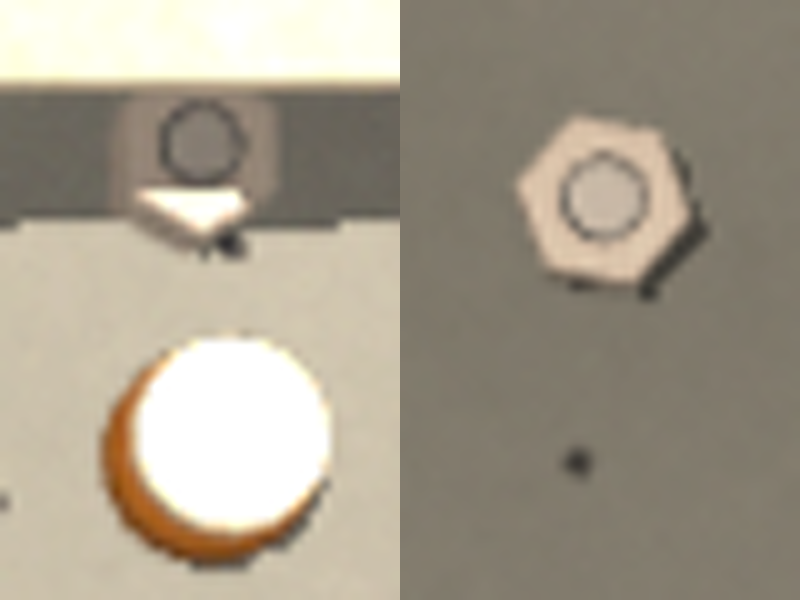

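```bash
cat > meas.py <<'E'
from h import *
def lum(p): return p.astype(float).mean(2)
def hexfit(p,win,thr,z,n="top"):
    # contour of bright top face, upsampled; centre and angle mod 60 from edge points, on plane z
    u0,v0,u1,v1=win; L=cv2.resize(lum(p)[v0:v1,u0:u1].astype(np.float32),None,fx=8,fy=8,interpolation=cv2.INTER_LINEAR)
    m=(L>thr).astype(np.uint8)
    cs,_=cv2.findContours(m,cv2.RETR_EXTERNAL,cv2.CHAIN_APPROX_NONE)
    c=max(cs,key=cv2.contourArea)[:,0,:]
    c=cv2.convexHull(c)[:,0,:]
    cc=[]
    for a,b in zip(c,np.roll(c,-1,0)):
        k=max(1,int(np.hypot(*(b-a)))); cc+= [a+(b-a)*i/k for i in range(k)]
    uv=(np.array(cc)+.5)/8-.5+[u0,v0]
    P=onz(n,uv,z)[:,:2]
    return P
def hexang(P):
    from scipy.optimize import least_squares
    def res(x):
        q=P-x[:2]; a=np.arctan2(q[:,1],q[:,0])-x[2]
        k=np.round((a-np.pi/6)/(np.pi/3))*np.pi/3+np.pi/6+x[2]
        return q[:,0]*np.cos(k)+q[:,1]*np.sin(k)-x[3]
    best=min((least_squares(res,[*P.mean(0),t,.022],loss="soft_l1",f_scale=.001) for t in np.radians([0,15,30,45])),key=lambda s:s.cost)
    x=best.x; return x[:2],(np.degrees(x[2])+30)%60-30,x[3]*2,np.sqrt(np.mean(res(x)**2))
E
python3 - <<'E'
from meas import *
p=np.load("top0.npz")["p"]
print("b",hexang(hexfit(p,(320,265,352,297),160,.036)))
for thr in (215,220,225): print("a",hexang(hexfit(p,(238,232,266,262),thr,.042)))
print("ringc",onz("top",[[402.75,216.75]],.036), "ring b",onz("top",[[315+60.2/2-.0,0]],.036)[0][:0])
print("ring a",onz("top",[[222+143/5-.5,215+153/5-.5]],.042),"ring b",onz("top",[[315+20.35-.5,260+19.6-.5]],.036))
# jar lid
print("jar",onz("top",[[383+23.1-.5,203+43.2-.5]],.055))
# c corners bright tri: top face? (137,190)-(247,190)-(200,243)
print("c tip top",onz("top",[[403.1-.0,225.5]],.036),"tip bottom",onz("top",[[403.2,227.3]],0))
# riser front edge of board top z=.154
L=lum(p)
for u in (352,360,370,380,390,420,430,440,450):
    col=L[205:220,u]; g=np.diff(col); k=np.argmin(g); print(u,205+k+.5,onz("top",[[u,205+k+.5]],.154)[0].round(4))
E
```

```text
b (array([ 0.44723837, -0.00975093]), np.float64(18.12387734277378), np.float64(0.04221502985213623), np.float64(0.000226109413991439))Traceback (most recent call last):
  File "<stdin>", line 4, in <module>
  File "meas.py", line 8, in hexfit
    c=max(cs,key=cv2.contourArea)[:,0,:]
      ~~~^^^^^^^^^^^^^^^^^^^^^^^^
ValueError: max() iterable argument is empty
```

```bash
python3 - <<'E'
from meas import *
f=np.load("top0.npz");p,d=f["p"],f["d"];C=cloud("top",d)
print("lum a row",lum(p)[246,236:268].round(0).tolist());print("col",lum(p)[230:265,251].round(0).tolist())
P=lambda u,v,z:onz("top",[[u,v]],z)[0].round(4)
print("ring c",P(402.75,216.75,.036),"ring a",P(222+143/5-.4,215+153/5-.4,.042),"ring b",P(334.85,279.1,.036),"jar",P(405.6,245.7,.055))
print("c tip top",P(403.1,225.5,.036),"tip bottom",P(403.2,227.3,0))
L=lum(p)
for u in (355,370,390,420,450):
    g=np.diff(L[205:220,u]); k=np.argmin(g); print(u,205+k+.5,P(u,205+k+.5,.154))
def dm(c,lo,hi,ang=True):
    m=(np.hypot(C[:,:,0]-c[0],C[:,:,1]-c[1])<.036)&(C[:,:,2]>lo)&(C[:,:,2]<hi)&(d>0)
    return m
for nm,c,z in(("a",(.550,.2278),.042),("b",(.4477,-.0108),.036)):
    m=dm(c,z-.008,z+.008).astype(np.uint8)
    vs,us=np.nonzero(m); h=cv2.convexHull(np.c_[us,vs].astype(np.int32))[:,0,:].astype(float)
    Q=[]
    for x,y in zip(h,np.roll(h,-1,0)):
        for i in np.linspace(0,1,8)[:-1]: Q.append(x+(y-x)*i)
    print(nm,m.sum(),hexang(onz("top",Q,z)[:,:2]))
E
```

```text
lum a row [185.0, 185.0, 186.0, 187.0, 185.0, 187.0, 186.0, 185.0, 197.0, 184.0, 143.0, 169.0, 189.0, 190.0, 188.0, 191.0, 189.0, 178.0, 126.0, 168.0, 197.0, 185.0, 110.0, 75.0, 79.0, 113.0, 186.0, 189.0, 188.0, 184.0, 185.0, 183.0]
col [92.0, 126.0, 125.0, 85.0, 78.0, 169.0, 186.0, 188.0, 193.0, 196.0, 195.0, 159.0, 153.0, 183.0, 190.0, 189.0, 191.0, 190.0, 191.0, 130.0, 184.0, 199.0, 199.0, 192.0, 129.0, 119.0, 177.0, 188.0, 188.0, 188.0, 188.0, 186.0, 187.0, 187.0, 187.0]
ring c [ 0.6237 -0.2126  0.036 ] ring a [0.5509 0.2287 0.042 ] ring b [ 0.4481 -0.01    0.036 ] jar [ 0.5353 -0.2125  0.055 ]
c tip top [ 0.5977 -0.2121  0.036 ] tip bottom [ 0.5998 -0.2184  0.    ]
355 210.5 [ 0.6172 -0.0666  0.154 ]
370 210.5 [ 0.6161 -0.1063  0.154 ]
390 210.5 [ 0.6147 -0.1592  0.154 ]
420 210.5 [ 0.6125 -0.2385  0.154 ]
450 210.5 [ 0.6104 -0.3177  0.154 ]
a 209 (array([0.55011615, 0.22794198]), np.float64(2.9267618671846165), np.float64(0.04335462569979675), np.float64(0.0004030256332018751))
b 208 (array([ 0.44756226, -0.01018525]), np.float64(17.560060065428004), np.float64(0.04270020796303381), np.float64(0.0005927818969737024))
```

```bash
python3 - <<'E'
from h import *
p=np.load("top0.npz")["p"]; q=np.load("scene0.npz")["p"]
def e(p,u0,v0,u1,v1,s):
    c=p[v0:v1,u0:u1,::-1].astype(float); 
    c=np.clip((c-60)*1.3,0,255).astype(np.uint8); return cv2.resize(c,None,fx=s,fy=s,interpolation=cv2.INTER_CUBIC)
cv2.imwrite("pics/tr.png",e(p,226,218,296,268,11)); cv2.imwrite("pics/tr2.png",e(q,360,218,455,292,8))
E
```

```text
(no output)
```

View pics/tr.png

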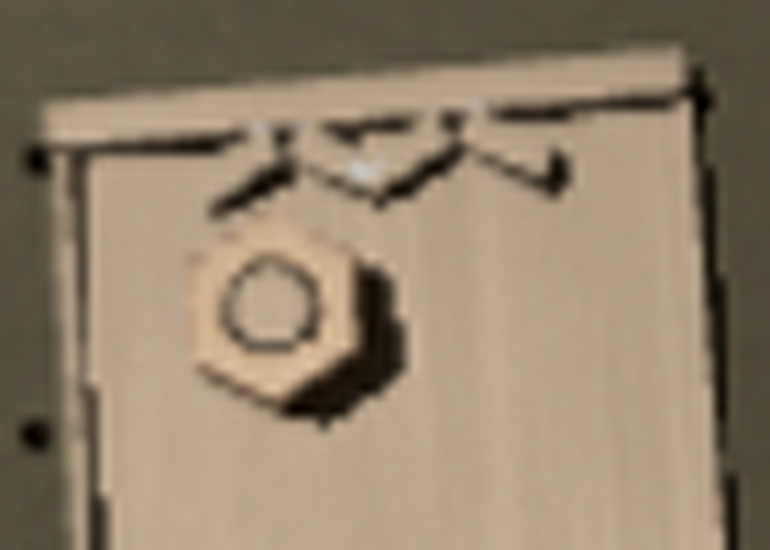

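View pics/tr2.png

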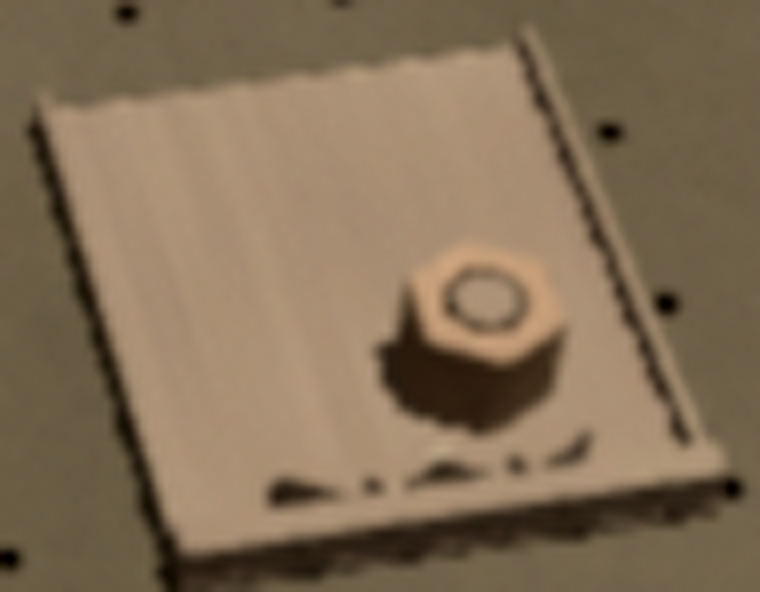

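```bash
python3 - <<'E'
from meas import *
p=np.load("top0.npz")["p"];L=lum(p);T=152
def cross(seq,rev=False):
    s=seq[::-1] if rev else seq
    for i in range(len(s)-1):
        if s[i]<T<=s[i+1]:
            x=i+(T-s[i])/(s[i+1]-s[i]); return len(seq)-1-x if rev else x
def fit(P):
    P=np.array(P)[:,:2]
    for _ in range(4):
        c=P.mean(0); _,_,V=np.linalg.svd(P-c); r=(P-c)@V[1]; P=P[abs(r)<max(.0015,0)] if (abs(r)<.0015).sum()>5 else P
    dirn=V[0]; return c,dirn,np.std(r),len(P)
back=[(u,210+cross(L[210:240,u])) for u in range(233,286)]
front=[(u,270+cross(L[270:310,u],True)) for u in range(238,290)]
left=[(222+cross(L[v,222:245]),v) for v in range(233,290)]
right=[(270+cross(L[v,270:305],True),v) for v in range(230,286)]
for nm,e,z in(("back",back,.022),("front",front,.006),("left",left,.014),("right",right,.014)):
    c,dv,s,n=fit(onz("top",e,z)); a=np.degrees(np.arctan2(dv[1],dv[0])); print(nm,c.round(4),a%180,s,n)
E
```

```text
back [0.6153 0.2066] 93.465474923101 0.0002470958738204056 53
front [0.4164 0.1959] 93.82580069867741 0.0005680603896234236 52
left [0.511  0.2862] 3.6020332957062067 0.00033826286582326165 57
right [0.5166 0.1169] 3.7680160983528026 0.0002985734900668237 56
```

```bash
cat >> h.py <<'E'
from scipy.spatial.transform import Rotation as Rn
def toolR(yaw,lean=0,leanyaw=None):
    """columns x,y,z; y horizontal at yaw deg; x down, leaning so it points forward (perp. to y, to the right of y) by lean"""
    a=np.radians(yaw); y=np.array([np.cos(a),np.sin(a),0]); f=np.array([np.sin(a),-np.cos(a),0]) # yaw=90 -> f=+x
    l=np.radians(lean); x=np.array([0,0,-1])*np.cos(l)+f*np.sin(l); return np.c_[x,y,np.cross(x,y)]
def rel(pos,R,frm=None):
    o=sensors.get_obs(); p0=np.array(o["eef_pos"]);R0=np.array(o["orientation"])
    if frm: p0,R0=frm
    s=R0.T@(np.array(pos)-p0)*100; w=Rn.from_matrix(R0.T@R).as_rotvec(degrees=True)
    return np.r_[s,w].round(2).tolist()
def st():
    o=sensors.get_obs(); R=np.array(o["orientation"])
    y=np.degrees(np.arctan2(R[1,1],R[0,1])); 
    print("t",round(o["t"],2),"pos",np.round(o["eef_pos"],4),"q",np.round(o["qpos"],1),"yaw %.2f"%y,"xaxis",R[:,0].round(3),"F",np.round(o["wrist_force"],1),"w",round(o["width"],4))
E
python3 - <<'E'
from meas import *
st()
print(rel([.5353,-.2125,.16],toolR(90)))
p=np.load("top0.npz")["p"]
q=np.clip((p[206:232,390:418,::-1].astype(float)-60)*2.2,0,255).astype(np.uint8)
cv2.imwrite("pics/c1.png",cv2.resize(q,None,fx=20,fy=20,interpolation=cv2.INTER_CUBIC))
E
python3 -m inch --help | head
```

```text
t 0.1 pos [ 0.2135 -0.5604  0.2306] q [-81.6   6.    5.5  89.6  -0.   77.5] yaw -69.16 xaxis [-0.     0.001 -1.   ] F [ 0.1  0.4 -0.4] w 0.0852
[7.1, -21.06, -42.46, -159.16, -0.1, -0.0]invalid input: not JSON, or not a number
```

View pics/c1.png

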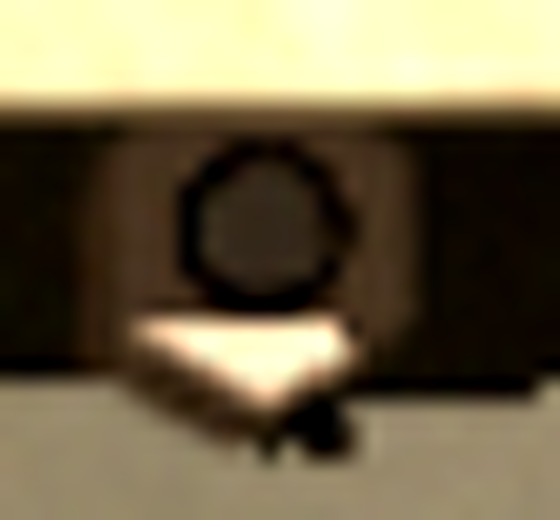

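```bash
python3 -m inch '[[3,-7,-14,-7,0,0],[6,-14,-28,-14,0,0],[7.1,-21,-42.4,-80,0,0],[7.1,-21,-42.4,-80,0,0],[7.1,-21,-42.4,-159,0,0],[7.1,-21,-42.4,-159,0,0],[7.1,-21,-42.4,-159,0,0],[7.1,-21,-42.4,-159,0,0],[7.1,-21,-42.4,-159,0,0],[7.1,-21,-42.4,-159,0,0],[7.1,-21,-42.4,-159,0,0],[7.1,-21,-42.4,-159,0,0]]' 0 30; python3 -c "
from h import *
st(); print(rel([.5353,-.2125,.12],toolR(90)))"
```

```text
t: 1.1
eef_pos: [0.5368, -0.2097, 0.1591]
orientation: [[-0.001, 0.956, 0.292], [0.001, 0.292, -0.956], [-1.0, -0.0, -0.002]]
wrist_force: [-0.5, -0.3, 0.1]
width: 0.0854
t 1.1 pos [ 0.5368 -0.2097  0.1591] q [-34.4   1.8  -6.3  82.    0.1  38.7] yaw 16.97 xaxis [-0.001  0.001 -1.   ] F [-0.5 -0.3  0.1] w 0.0854
[3.91, -0.22, 0.23, -73.03, -0.08, -0.06]
```

```bash
python3 -m inch '[[0,-0.2,0.2,-73,0,0],[0,-0.2,0.2,-73,0,0],[0,-0.2,0.2,-73,0,0],[0,-0.2,0.2,-73,0,0],[0,-0.2,0.2,-73,0,0],[0,-0.2,0.2,-73,0,0],[0.5,-0.2,0.2,-73,0,0],[1.5,-0.2,0.2,-73,0,0],[2.5,-0.2,0.2,-73,0,0],[3.5,-0.2,0.2,-73,0,0],[4.5,-0.2,0.2,-73,0,0],[5.5,-0.2,0.2,-73,0,0]]'; python3 -c "
from h import *
st(); print(rel([.5353,-.2125,.012],toolR(90)))
p,d=eyes.read_camera('top'); cv2.imwrite('pics/j1.png',cv2.resize(p[150:330,280:520,::-1],None,fx=3,fy=3))"
```

```text
t: 2.1
eef_pos: [0.5335, -0.216, 0.1043]
orientation: [[-0.0, 0.011, 1.0], [0.0, 1.0, -0.011], [-1.0, 0.0, -0.0]]
wrist_force: [0.6, 0.7, -0.4]
width: 0.0852
t 2.1 pos [ 0.5335 -0.216   0.1043] q [-35.1   2.6 -11.1  76.3  -0.  -34.4] yaw 89.37 xaxis [-0.  0. -1.] F [ 0.6  0.7 -0.4] w 0.0852
[9.23, 0.35, 0.18, -0.63, -0.02, -0.01]
```

View pics/j1.png

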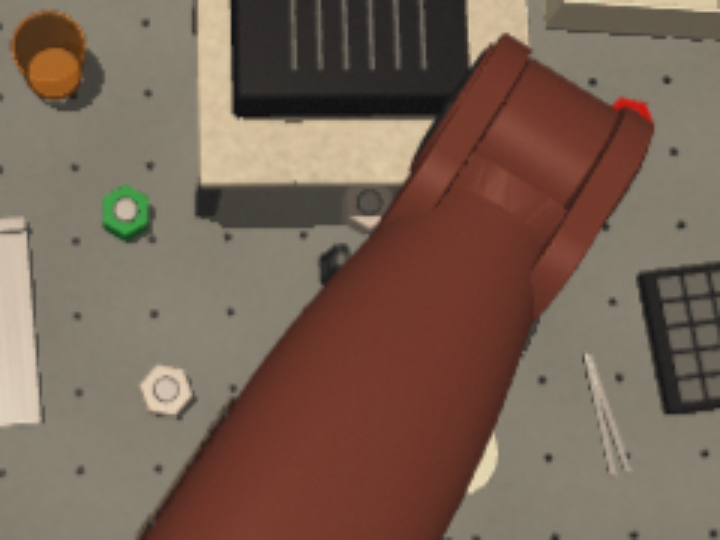

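```bash
python3 -c "
from h import *
for n in('top','scene'):
  p,d=eyes.read_camera(n); C=cloud(n,d)
  P=p.astype(int); m=(P[:,:,0]>P[:,:,1]*1.5)&(P[:,:,0]<170)&(d>0)&(C[:,:,0]>.45)&(C[:,:,2]>.1)&(C[:,:,1]>-.5)&(C[:,:,1]<0)
  q=C[m]; print(n,len(q),q.min(0),q.max(0))
  for x in np.arange(.45,.85,.03):
    s=q[abs(q[:,0]-x)<.015]
    if len(s): print(round(x,2),len(s),s[:,2].min().round(3),s[:,2].max().round(3),s[:,1].min().round(3),s[:,1].max().round(3))
  cv2.imwrite('pics/s_%s1.png'%n,p[:,:,::-1])
"
```

```text
top 4898 [ 0.45003413 -0.28089841  0.18964897] [ 0.5952332  -0.08856728  0.61195559]
0.45 702 0.572 0.612 -0.228 -0.089
0.48 1308 0.557 0.606 -0.254 -0.104
0.51 1317 0.19 0.603 -0.273 -0.129
0.54 1110 0.541 0.601 -0.281 -0.149
0.57 430 0.556 0.599 -0.27 -0.169
0.6 31 0.574 0.587 -0.214 -0.19
scene 11018 [ 0.45002735 -0.28668933  0.31548955] [ 0.6070317  -0.08428642  0.61191287]
0.45 701 0.534 0.612 -0.223 -0.084
0.48 1416 0.525 0.608 -0.248 -0.099
0.51 1334 0.364 0.602 -0.271 -0.126
0.54 2540 0.317 0.602 -0.287 -0.147
0.57 3671 0.315 0.6 -0.279 -0.166
0.6 1356 0.371 0.59 -0.229 -0.184
```

View pics/s_scene1.png

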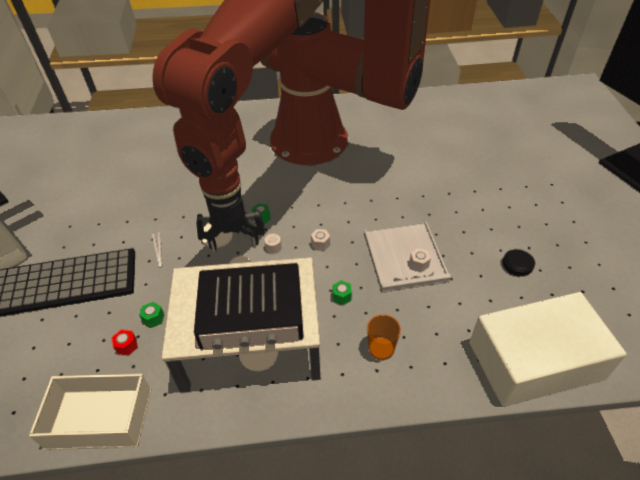

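The gripper (230,230 in the scene view) is over the jar. Red wrist parts stay above z≈0.31 and short of the board, so there's room to descend.

```bash
python3 -m inch '[[0.5,0.35,0.18,-0.6,0,0],[2,0.35,0.18,-0.6,0,0],[4,0.35,0.18,-0.6,0,0],[6,0.35,0.18,-0.6,0,0],[8,0.35,0.18,-0.6,0,0],[9.2,0.35,0.18,-0.6,0,0],[9.2,0.35,0.18,-0.6,0,0]]'; python3 -m inch '[[0,0,0,0,0,0],[0,0,0,0,0,0],[0,0,0,0,0,0],[0,0,0,0,0,0],[0,0,0,0,0,0],[0,0,0,0,0,0]]' 110 30;python3 -m inch '[[0,0,0,0,0,0],[0,0,0,0,0,0]]'; python3 -c "
from h import *
st()"
```

```text
t: 2.83
eef_pos: [0.5341, -0.2115, 0.0107]
orientation: [[-0.003, -0.001, 1.0], [0.002, 1.0, 0.001], [-1.0, 0.002, -0.003]]
wrist_force: [0.3, 0.3, -1.0]
width: 0.0851
t: 3.33
eef_pos: [0.5365, -0.213, 0.0154]
orientation: [[0.002, -0.001, 1.0], [-0.001, 1.0, 0.001], [-1.0, -0.001, 0.002]]
wrist_force: [-1.4, 2.8, 5.6]
width: 0.0594
t: 3.5
eef_pos: [0.5365, -0.2131, 0.0154]
orientation: [[0.002, -0.001, 1.0], [-0.001, 1.0, 0.001], [-1.0, -0.001, 0.002]]
wrist_force: [-2.2, 3.0, 6.2]
width: 0.0591
t 3.5 pos [ 0.5365 -0.2131  0.0154] q [-34.6   6.3 -16.7  66.8   0.  -34.7] yaw 90.06 xaxis [ 0.002 -0.001 -1.   ] F [-2.2  3.   6.2] w 0.0591
```

```bash
python3 -m inch '[[-0.4,0,0,0,0,0],[-1.2,0,0,0,0,0],[-2.2,0,0,0,0,0],[-3.2,0,0,0,0,0],[-4,0,0,0,0,0],[-4.2,0,0,0,0,0]]' - 45; python3 -c "
from h import *
st()
p,d=eyes.read_camera('scene'); cv2.imwrite('pics/j2.png',cv2.resize(p[170:330,140:360,::-1],None,fx=3,fy=3))"
```

```text
t: 4.0
eef_pos: [0.5366, -0.2134, 0.0578]
orientation: [[0.002, -0.001, 1.0], [-0.002, 1.0, 0.001], [-1.0, -0.002, 0.002]]
wrist_force: [0.8, 0.2, -1.5]
width: 0.0584
t 4.0 pos [ 0.5366 -0.2134  0.0578] q [-34.7   4.3 -14.3  71.2  -0.  -34.7] yaw 90.06 xaxis [ 0.002 -0.002 -1.   ] F [ 0.8  0.2 -1.5] w 0.0584
```

View pics/j2.png

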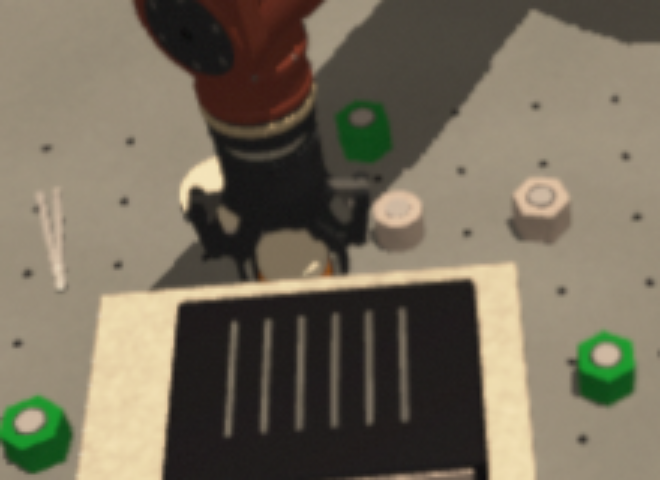

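```bash
python3 -m inch '[[-0.3,-0.8,-0.1,0,0,0],[-0.3,-2.5,-0.4,0,0,0],[-0.3,-4.7,-0.8,0,0,0],[-0.3,-7,-1.2,0,0,0],[-0.3,-9.2,-1.6,0,0,0],[-0.3,-11,-1.9,0,0,0],[-0.3,-12.1,-2.1,0,0,0],[-0.3,-12.5,-2.1,0,0,0],[0.3,-12.5,-2.1,0,0,0],[1.2,-12.5,-2.1,0,0,0],[2,-12.5,-2.1,0,0,0],[2.6,-12.5,-2.1,0,0,0]]';python3 -m inch '[[0.4,0,0,0,0,0],[0.8,0,0,0,0,0],[1.1,0,0,0,0,0],[1.1,0,0,0,0,0]]'; python3 -c "
from h import *
st()
p,d=eyes.read_camera('scene'); cv2.imwrite('pics/j3.png',cv2.resize(p[140:320,100:340,::-1],None,fx=3,fy=3))"
```

```text
t: 5.05
eef_pos: [0.5143, -0.3361, 0.0274]
orientation: [[-0.001, -0.002, 1.0], [0.001, 1.0, 0.002], [-1.0, 0.001, -0.001]]
wrist_force: [-0.6, 0.4, -2.2]
width: 0.0584
t: 5.38
eef_pos: [0.5145, -0.3372, 0.0176]
orientation: [[-0.001, -0.001, 1.0], [0.0, 1.0, 0.001], [-1.0, 0.0, -0.001]]
wrist_force: [-0.0, 0.1, -2.7]
width: 0.0582
t 5.38 pos [ 0.5145 -0.3372  0.0176] q [-45.4  12.8  -9.3  67.9  -0.  -45.5] yaw 90.08 xaxis [-0.001  0.    -1.   ] F [-0.   0.1 -2.7] w 0.0582
```

View pics/j3.png

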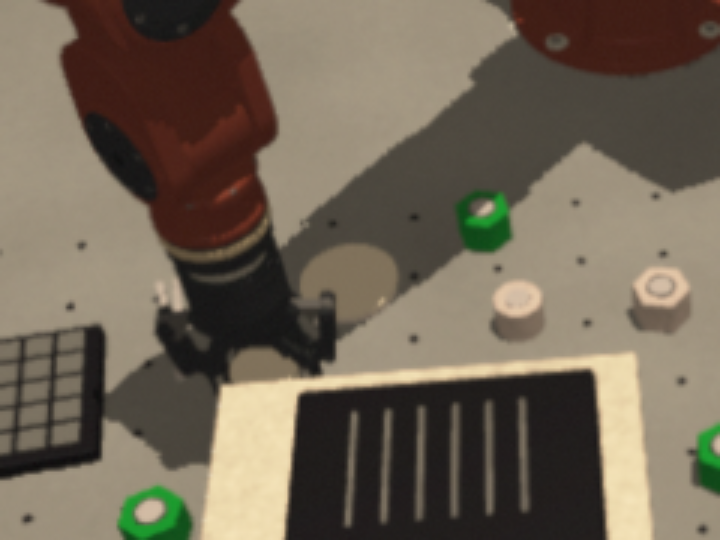

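Still in the air (Fz = −2.7 N, the jar's weight). I'll lower it by small steps.

```bash
python3 -m inch '[[0.1,0,0,0,0,0],[0.2,0,0,0,0,0],[0.2,0,0,0,0,0]]'; python3 -m inch '[[0.1,0,0,0,0,0],[0.2,0,0,0,0,0],[0.2,0,0,0,0,0]]'; python3 -m inch '[[0,0,0,0,0,0],[0,0,0,0,0,0]]'
```

```text
t: 5.68
eef_pos: [0.5147, -0.3378, 0.0164]
orientation: [[0.0, -0.001, 1.0], [-0.0, 1.0, 0.001], [-1.0, -0.0, 0.0]]
wrist_force: [0.2, -0.5, -2.5]
width: 0.0585
t: 5.93
eef_pos: [0.5148, -0.3379, 0.0156]
orientation: [[0.0, -0.001, 1.0], [-0.001, 1.0, 0.001], [-1.0, -0.001, 0.0]]
wrist_force: [-3.7, 3.7, 8.6]
width: 0.0583
t: 6.1
eef_pos: [0.5148, -0.3379, 0.0157]
orientation: [[0.0, -0.001, 1.0], [-0.001, 1.0, 0.001], [-1.0, -0.001, 0.0]]
wrist_force: [-3.7, 3.2, 8.3]
width: 0.0584
```

```bash
python3 -m inch '[[-0.2,0,0,0,0,0],[-0.2,0,0,0,0,0],[-0.2,0,0,0,0,0],[-0.2,0,0,0,0,0],[-0.2,0,0,0,0,0],[-1,0,0,0,0,0],[-3,0,0,0,0,0],[-6,0,0,0,0,0],[-9,0,0,0,0,0],[-10,0,0,0,0,0]]' 0; python3 -c "
from h import *
st()
p,d=eyes.read_camera('scene'); cv2.imwrite('pics/j4.png',cv2.resize(p[140:320,100:340,::-1],None,fx=3,fy=3))
c=np.array([.6237,-.2126]); R=toolR(88.5,38)
g=np.array([c[0],c[1],0])+R[:,0]*0.0; tcp=np.array([c[0]+.014,c[1],.012]); pre=tcp-R[:,0]*.13
print('tcp',tcp,'pre',pre,rel(pre,R))"
```

```text
t: 6.93
eef_pos: [0.5162, -0.3391, 0.1199]
orientation: [[0.004, -0.001, 1.0], [-0.004, 1.0, 0.001], [-1.0, -0.004, 0.004]]
wrist_force: [0.1, 0.2, 0.9]
width: 0.0854
t 6.93 pos [ 0.5162 -0.3391  0.1199] q [-45.4   9.   -2.7  77.9  -0.  -45.5] yaw 90.07 xaxis [ 0.004 -0.004 -1.   ] F [0.1 0.2 0.9] w 0.0854
tcp [ 0.6377 -0.2126  0.012 ] pre [ 0.55769143 -0.2105049   0.1144414 ] [0.54, 12.9, 4.13, 1.61, -37.7, -0.23]
```

View pics/j4.png

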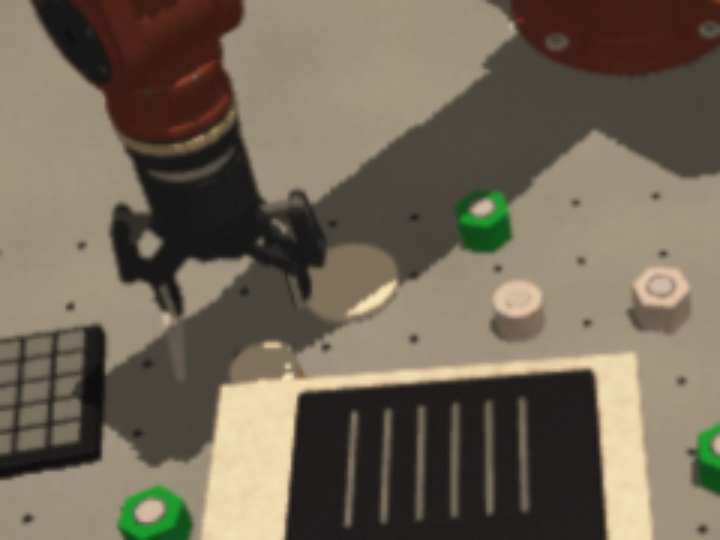

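```bash
python3 -m inch '[[0,2,0,0,0,0],[0,5,0,0,-6,0],[0,9,0,0.5,-13,0],[0,12,1,1,-20,0],[0.3,12.9,2.5,1.5,-27,0],[0.5,12.9,4.1,1.6,-34,-0.2],[0.5,12.9,4.1,1.6,-37.7,-0.2],[0.5,12.9,4.1,1.6,-37.7,-0.2],[0.5,12.9,4.1,1.6,-37.7,-0.2]]'; python3 -c "
from h import *
st()
p,d=eyes.read_camera('scene'); cv2.imwrite('pics/c2.png',cv2.resize(p[100:320,100:400,::-1],None,fx=2.5,fy=2.5))
p,d=eyes.read_camera('top'); cv2.imwrite('pics/c3.png',cv2.resize(p[170:290,320:480,::-1],None,fx=5,fy=5,interpolation=cv2.INTER_CUBIC))
c=np.array([.6237,-.2126]); R=toolR(88.5,38)
tcp=np.array([c[0]+.014,c[1],.012]);
print(rel(tcp,R))"
```

```text
t: 7.73
eef_pos: [0.5535, -0.2071, 0.1059]
orientation: [[0.611, 0.027, 0.791], [-0.01, 1.0, -0.026], [-0.792, 0.008, 0.611]]
wrist_force: [0.4, -0.1, -0.1]
width: 0.0856
t 7.73 pos [ 0.5535 -0.2071  0.1059] q [-46.9 -38.4 -52.8  47.5  26.1 -38.6] yaw 88.47 xaxis [ 0.611 -0.01  -0.792] F [ 0.4 -0.1 -0.1] w 0.0856
[12.75, -0.19, 0.59, -0.2, -0.36, -0.2]
```

View pics/c2.png

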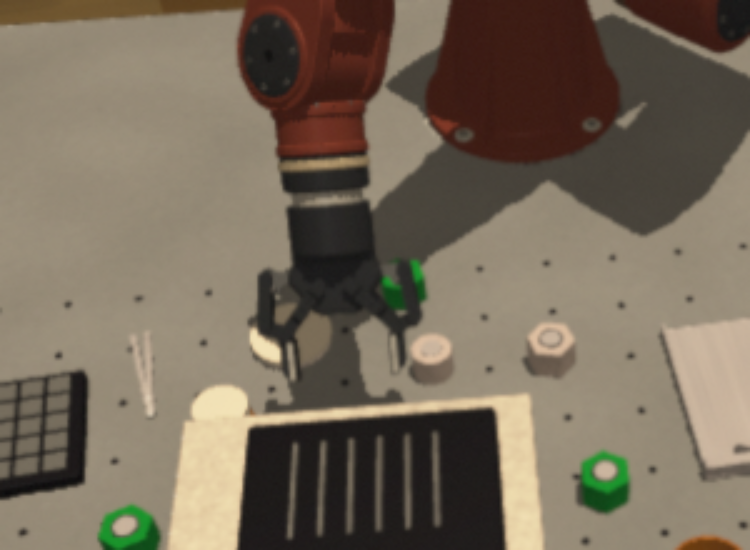

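View pics/c3.png

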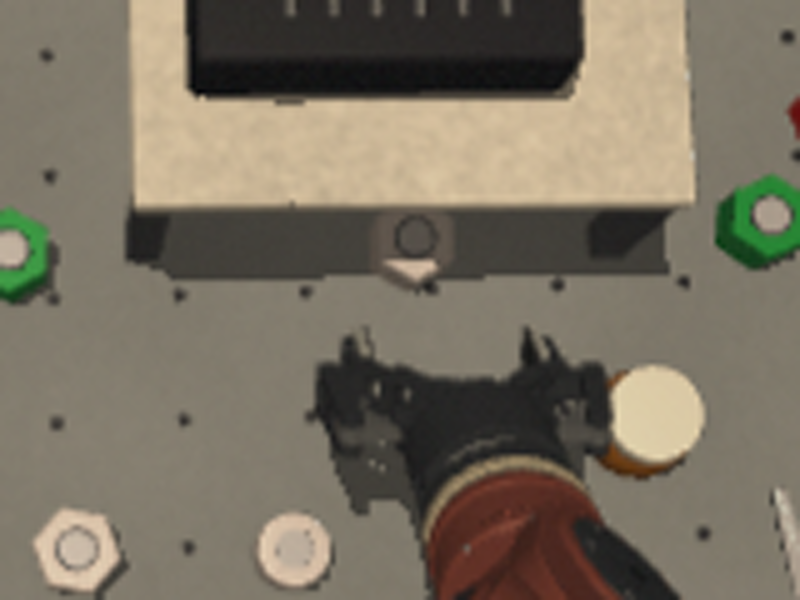

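Path is clear: the jar stands at the lower right (650,415), mount_c's near corner is at (412,282), and the fingers straddle its line. Moving in along the tool axis.

```bash
python3 -m inch '[[1.5,-0.2,0.6,-0.2,-0.4,-0.2],[4,-0.2,0.6,-0.2,-0.4,-0.2],[6.5,-0.2,0.6,-0.2,-0.4,-0.2],[8.5,-0.2,0.6,-0.2,-0.4,-0.2],[10,-0.2,0.6,-0.2,-0.4,-0.2],[11,-0.2,0.6,-0.2,-0.4,-0.2],[11.5,-0.2,0.6,-0.2,-0.4,-0.2],[11.5,-0.2,0.6,-0.2,-0.4,-0.2],[11.5,-0.2,0.6,-0.2,-0.4,-0.2]]'; python3 -c "
from h import *
st()
p,d=eyes.read_camera('top'); cv2.imwrite('pics/c4.png',cv2.resize(p[170:290,320:480,::-1],None,fx=5,fy=5,interpolation=cv2.INTER_CUBIC))
c=np.array([.6237,-.2126]); R=toolR(88.5,38)
tcp=np.array([c[0]+.014,c[1],.012]);
print(rel(tcp,R))"
```

```text
t: 8.58
eef_pos: [0.631, -0.2123, 0.0224]
orientation: [[0.616, 0.025, 0.787], [-0.015, 1.0, -0.02], [-0.787, 0.001, 0.617]]
wrist_force: [-0.3, -0.2, 0.4]
width: 0.0857
t 8.58 pos [ 0.631  -0.2123  0.0224] q [-40.4 -16.7 -47.1  28.3  22.8 -32.5] yaw 88.57 xaxis [ 0.616 -0.015 -0.787] F [-0.3 -0.2  0.4] w 0.0857
[1.26, 0.01, -0.14, 0.04, 0.11, -0.04]
```

View pics/c4.png

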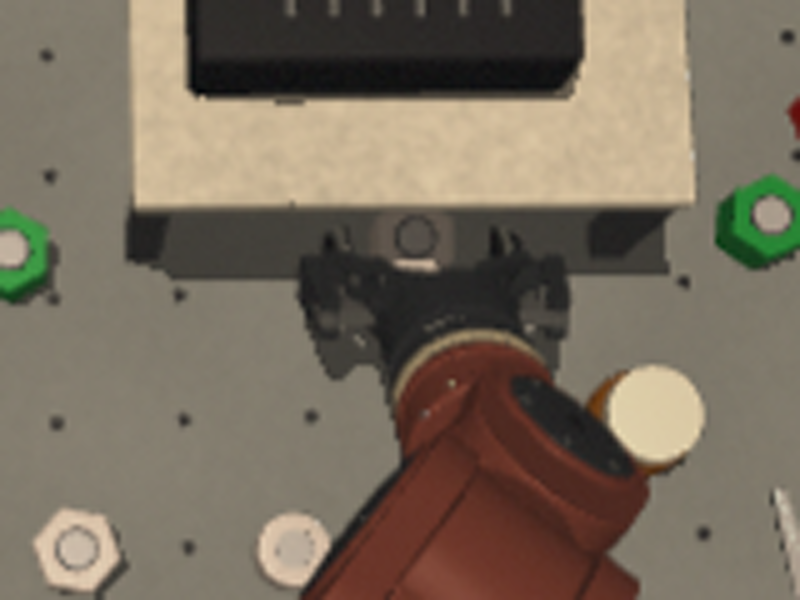

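```bash
python3 -m inch '[[0.5,0,-0.1,0,0,0],[1.0,0,-0.1,0,0,0],[1.2,0,-0.1,0,0,0],[1.2,0,-0.1,0,0,0]]'; python3 -m inch '[[0,0,0,0,0,0],[0,0,0,0,0,0],[0,0,0,0,0,0],[0,0,0,0,0,0],[0,0,0,0,0,0],[0,0,0,0,0,0],[0,0,0,0,0,0],[0,0,0,0,0,0]]' 200 35; python3 -c "
from h import *
st()"
```

```text
t: 8.97
eef_pos: [0.637, -0.2121, 0.0114]
orientation: [[0.616, 0.025, 0.787], [-0.015, 1.0, -0.021], [-0.787, 0.001, 0.617]]
wrist_force: [-0.0, -0.7, 0.1]
width: 0.0854
t: 9.63
eef_pos: [0.6373, -0.2124, 0.0122]
orientation: [[0.617, 0.025, 0.786], [-0.015, 1.0, -0.02], [-0.787, 0.0, 0.617]]
wrist_force: [-1.9, -0.1, 3.1]
width: 0.0435
t 9.63 pos [ 0.6373 -0.2124  0.0122] q [-39.9 -14.6 -46.6  26.4  22.6 -32. ] yaw 88.55 xaxis [ 0.617 -0.015 -0.787] F [-1.9 -0.1  3.1] w 0.0435
```

```bash
python3 -m inch '[[-0.3,0,0.25,0,0,0],[-0.8,0,0.6,0,0,0],[-1.3,0,0.6,0,0,0],[-2.5,0,0.6,0,0,0],[-4,0,0.6,0,0,0],[-6,0,0.6,0,0,0],[-8,0,0.6,0,0,0],[-10,0,0.6,0,0,0],[-11,0,0.6,0,0,0],[-11.5,0,0.6,0,0,0]]' - 50; python3 -c "
from h import *
st()
p,d=eyes.read_camera('scene'); cv2.imwrite('pics/c5.png',cv2.resize(p[100:320,100:400,::-1],None,fx=2.5,fy=2.5))
p,d=eyes.read_camera('top'); cv2.imwrite('pics/c6.png',cv2.resize(p[170:290,320:480,::-1],None,fx=5,fy=5,interpolation=cv2.INTER_CUBIC))"
```

```text
t: 10.47
eef_pos: [0.5708, -0.2113, 0.1084]
orientation: [[0.618, 0.026, 0.785], [-0.017, 1.0, -0.019], [-0.786, -0.001, 0.619]]
wrist_force: [1.2, -0.5, -0.6]
width: 0.0428
t 10.47 pos [ 0.5708 -0.2113  0.1084] q [-45.6 -35.4 -51.   45.   25.5 -37.3] yaw 88.52 xaxis [ 0.618 -0.017 -0.786] F [ 1.2 -0.5 -0.6] w 0.0428
```

View pics/c5.png

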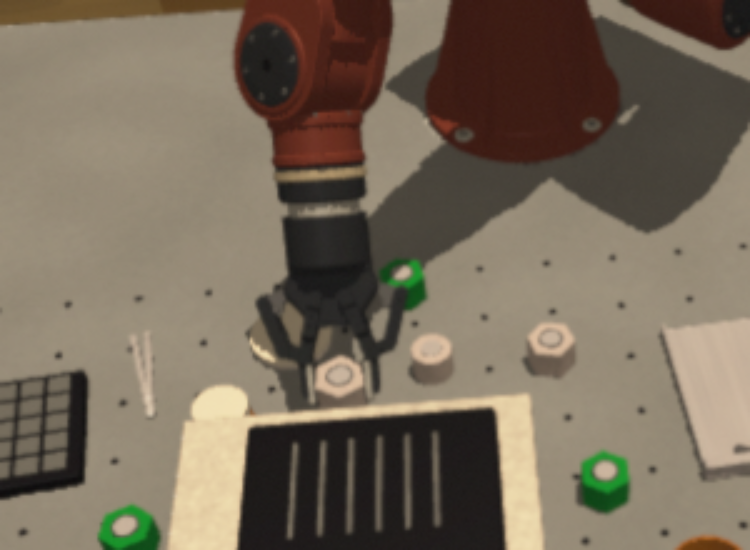

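View pics/c6.png

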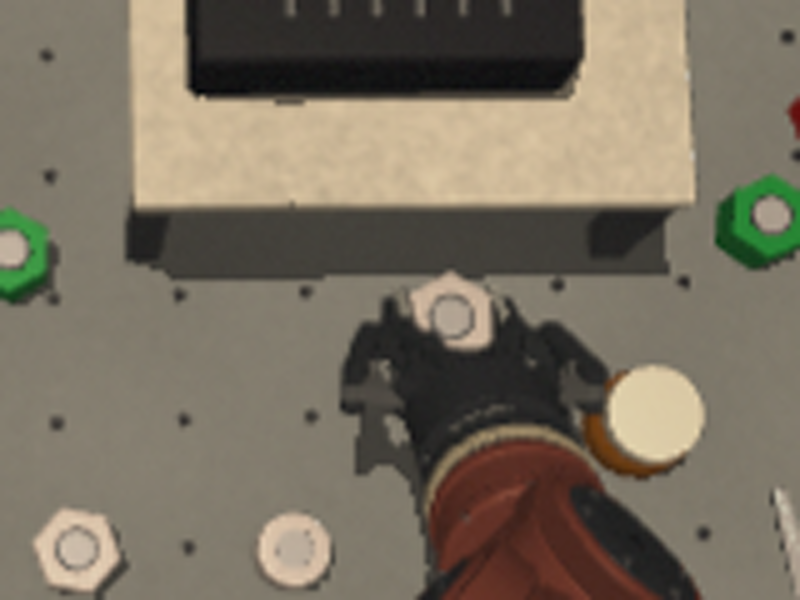

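```bash
cat >> h.py <<'E'
TY=3.65; TC=np.array([.51582,.20168])
def tray(x,y):
    a=np.radians(TY); return TC+np.array([[np.cos(a),-np.sin(a)],[np.sin(a),np.cos(a)]])@(np.array([x,y])/1000)
def totray(P):
    a=np.radians(TY); return (np.array([[np.cos(a),np.sin(a)],[-np.sin(a),np.cos(a)]])@(np.array(P)[:2]-TC)*1000).round(1)
E
python3 -c "
from h import *
R=toolR(93.65,38); c=tray(-8,-33); f=np.array([np.cos(np.radians(TY)),np.sin(np.radians(TY))]); t=c+.0136*f
print(c,t, rel([*t,.085],R))"
```

```text
[0.50993706 0.16823765] [0.52350947 0.16910344] [-1.81, 37.89, -5.87, -4.01, 0.17, 3.2]
```

```bash
python3 -m inch '[[0,1.5,0,0,0,0],[0,4.5,0,0,0,0],[0,8.2,-0.5,0,0,0],[0,12,-1,-0.5,0,0.4],[0,15.8,-1.6,-1,0,0.8],[-0.5,19.6,-2.3,-1.5,0,1.2],[-0.8,23.4,-3,-2,0,1.6],[-1.1,27.2,-3.7,-2.6,0,2],[-1.4,31,-4.5,-3.2,0.1,2.4],[-1.6,34.5,-5.3,-3.7,0.1,2.9],[-1.8,37,-5.9,-4,0.2,3.2],[-1.8,37.9,-5.9,-4,0.2,3.2]]'; python3 -m inch '[[0,0,0,0,0,0],[0,0,0,0,0,0]]'; python3 -c "
from h import *
st()
p,d=eyes.read_camera('scene'); cv2.imwrite('pics/c7.png',cv2.resize(p[140:310,260:460,::-1],None,fx=3.5,fy=3.5))
p,d=eyes.read_camera('top'); cv2.imwrite('pics/c8.png',cv2.resize(p[200:310,210:350,::-1],None,fx=5,fy=5,interpolation=cv2.INTER_CUBIC))
R=toolR(93.65,38);c=tray(-8,-33); f=np.array([np.cos(np.radians(TY)),np.sin(np.radians(TY))]); t=c+.0136*f
print(rel([*t,.023],R))"
```

```text
t: 11.57
eef_pos: [0.5414, 0.1822, 0.0784]
orientation: [[0.598, -0.062, 0.799], [0.035, 0.998, 0.052], [-0.801, -0.003, 0.599]]
wrist_force: [0.3, -0.8, -1.4]
width: 0.0435
t: 11.73
eef_pos: [0.5421, 0.1812, 0.0792]
orientation: [[0.598, -0.063, 0.799], [0.035, 0.998, 0.053], [-0.801, -0.004, 0.599]]
wrist_force: [0.5, -0.2, -1.4]
width: 0.0433
t 11.73 pos [0.5421 0.1812 0.0792] q [  6.4 -48.1 -62.   39.3  -1.8   2. ] yaw 93.64 xaxis [ 0.598  0.035 -0.801] F [ 0.5 -0.2 -1.4] w 0.0433
[3.34, -0.86, -5.02, -0.03, -1.14, 0.31]
```

View pics/c7.png

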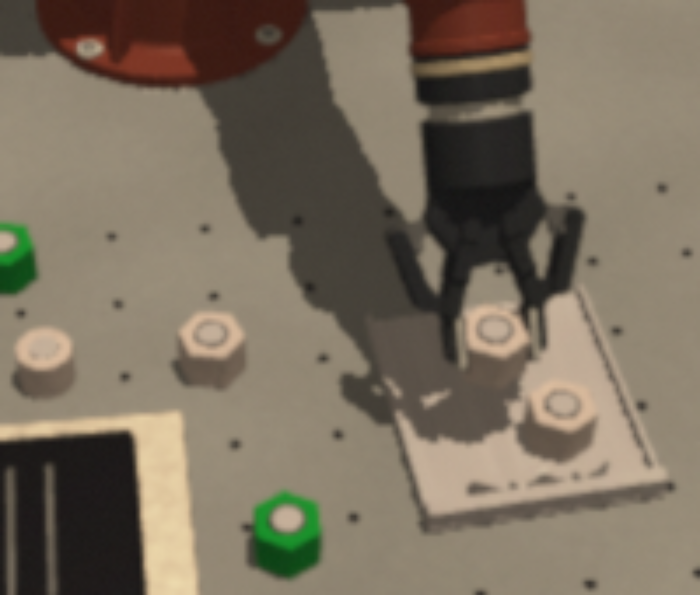

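View pics/c8.png

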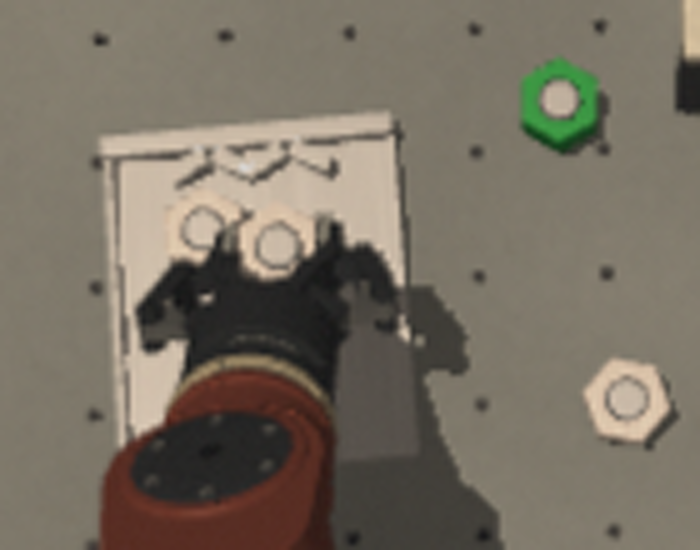

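```bash
python3 -c "
from h import *
R=toolR(93.65,38);f=np.array([np.cos(np.radians(TY)),np.sin(np.radians(TY))]); t=tray(5,-38)+.0136*f
print(rel([*t,.058],R))"
```

```text
[1.32, -1.37, -1.88, -0.03, -1.14, 0.31]
```

```bash
python3 -m inch '[[0.5,-0.6,-0.6,0,-0.5,0.1],[1,-1.2,-1.2,0,-1,0.3],[1.3,-1.4,-1.9,0,-1.1,0.3],[1.3,-1.4,-1.9,0,-1.1,0.3]]'; python3 -c "
from h import *
st()
R=toolR(93.65,38);f=np.array([np.cos(np.radians(TY)),np.sin(np.radians(TY))]); t=tray(5,-38)+.0136*f
print(t,rel([*t,.058],R))"
```

```text
t: 12.17
eef_pos: [0.5465, 0.1677, 0.0725]
orientation: [[0.598, -0.059, 0.799], [0.033, 0.998, 0.048], [-0.801, -0.002, 0.599]]
wrist_force: [0.2, 0.2, -1.7]
width: 0.0434
t 12.17 pos [0.5465 0.1677 0.0725] q [  4.3 -48.2 -62.8  38.6  -0.7   0.7] yaw 93.37 xaxis [ 0.598  0.033 -0.801] F [ 0.2  0.2 -1.7] w 0.0434
[0.53680141 0.16494118] [0.57, -0.21, -1.66, -0.15, -1.22, 0.27]
```

```bash
python3 -c "
from h import *
R=toolR(33.65,38);f=np.array([np.cos(np.radians(TY-60)),np.sin(np.radians(TY-60))]); t=tray(-25,-25)+.0136*f
print(t,rel([*t,.085],R))"
```

```text
[0.49999825 0.16381802] [-3.8, -0.12, -2.99, 47.52, -1.04, -36.17]
```

```bash
python3 -m inch '[[-0.5,0,0.4,5.3,-0.1,-4],[-0.8,0,0.6,10.6,-0.2,-8],[-1,0,0.4,15.8,-0.3,-12],[-1.3,0,0,21.1,-0.4,-16],[-1.8,-0.1,-0.6,26.4,-0.6,-20.1],[-2.3,-0.1,-1.2,31.7,-0.7,-24.1],[-2.8,-0.1,-1.8,37,-0.8,-28.1],[-3.3,-0.1,-2.4,42.2,-0.9,-32.2],[-3.8,-0.1,-3,47.5,-1,-36.2],[-3.8,-0.1,-3,47.5,-1,-36.2],[-3.8,-0.1,-3,47.5,-1,-36.2]]'; python3 -c "
from h import *
st()
p,d=eyes.read_camera('scene'); cv2.imwrite('pics/c9.png',cv2.resize(p[140:310,260:460,::-1],None,fx=3.5,fy=3.5))
p,d=eyes.read_camera('top'); cv2.imwrite('pics/c10.png',cv2.resize(p[200:310,210:350,::-1],None,fx=5,fy=5,interpolation=cv2.INTER_CUBIC))
R=toolR(33.65,38);f=np.array([np.cos(np.radians(TY-60)),np.sin(np.radians(TY-60))]); t=tray(-25,-25)+.0136*f
print(t,rel([*t,.03],R))"
```

```text
t: 13.08
eef_pos: [0.5003, 0.1656, 0.0846]
orientation: [[0.342, 0.829, 0.443], [-0.511, 0.56, -0.653], [-0.788, -0.003, 0.615]]
wrist_force: [-0.5, 0.7, -1.9]
width: 0.0433
t 13.08 pos [0.5003 0.1656 0.0846] q [ 24.2  -8.7 -31.2  60.1 -37.3  77.6] yaw 34.03 xaxis [ 0.342 -0.511 -0.788] F [-0.5  0.7 -1.9] w 0.0433
[0.49999825 0.16381802] [4.44, -0.09, -3.34, 0.28, -0.01, -0.21]
```

View pics/c9.png

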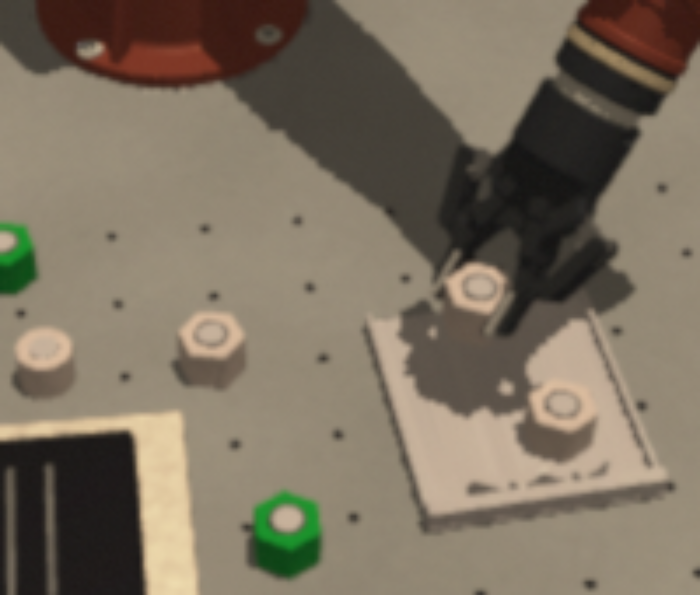

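View pics/c10.png

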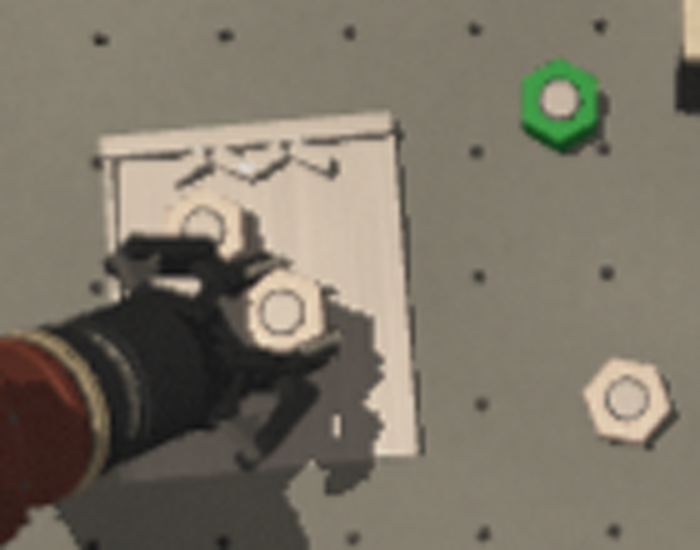

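```bash
python3 -c "
from h import *
R=toolR(33.65,38);f=np.array([np.cos(np.radians(TY-60)),np.sin(np.radians(TY-60))]); t=tray(-40,-25)+.0136*f
print(t,rel([*t,.085],R),rel([*t,.024],R))"
```

```text
[0.48502868 0.1628631 ] [-0.36, -1.38, -0.55, 0.28, -0.01, -0.21] [4.45, -1.38, -4.3, 0.28, -0.01, -0.21]
```

```bash
python3 -m inch '[[-0.2,-0.7,-0.3,0.3,0,-0.2],[-0.4,-1.4,-0.5,0.3,0,-0.2],[0.3,-1.4,-1,0.3,0,-0.2],[1.4,-1.4,-1.9,0.3,0,-0.2],[2.6,-1.4,-2.9,0.3,0,-0.2],[3.6,-1.4,-3.6,0.3,0,-0.2],[4.2,-1.4,-4.1,0.3,0,-0.2],[4.4,-1.4,-4.3,0.3,0,-0.2],[4.4,-1.4,-4.3,0.3,0,-0.2]]'; python3 -m inch '[[0.16,0,-0.12,0,0,0],[0.32,0,-0.25,0,0,0],[0.32,0,-0.25,0,0,0]]'; python3 -c "
from h import *
st()"
```

```text
t: 13.93
eef_pos: [0.4839, 0.163, 0.0237]
orientation: [[0.339, 0.834, 0.434], [-0.514, 0.551, -0.657], [-0.788, -0.0, 0.616]]
wrist_force: [0.5, -0.4, -0.8]
width: 0.0433
t: 14.18
eef_pos: [0.4847, 0.1633, 0.0206]
orientation: [[0.34, 0.835, 0.433], [-0.513, 0.551, -0.658], [-0.788, 0.001, 0.616]]
wrist_force: [-1.0, 0.9, -1.5]
width: 0.0427
t 14.18 pos [0.4847 0.1633 0.0206] q [ 24.8  -6.2 -36.   53.4 -37.5  79.1] yaw 33.43 xaxis [ 0.34  -0.513 -0.788] F [-1.   0.9 -1.5] w 0.0427
```

```bash
python3 -m inch '[[0.1,0,-0.07,0,0,0],[0.2,0,-0.15,0,0,0],[0.2,0,-0.15,0,0,0]]'; python3 -m inch '[[0.1,0,-0.07,0,0,0],[0.1,0,-0.07,0,0,0]]'; python3 -c "
from h import *
st()
p,d=eyes.read_camera('scene'); cv2.imwrite('pics/c11.png',cv2.resize(p[190:310,330:470,::-1],None,fx=5,fy=5))"
```

```text
t: 14.43
eef_pos: [0.4849, 0.1633, 0.0182]
orientation: [[0.34, 0.835, 0.433], [-0.514, 0.551, -0.658], [-0.788, 0.001, 0.616]]
wrist_force: [1.0, -0.5, 0.4]
width: 0.0429
t: 14.6
eef_pos: [0.4857, 0.1631, 0.0182]
orientation: [[0.342, 0.835, 0.432], [-0.514, 0.551, -0.657], [-0.786, 0.002, 0.618]]
wrist_force: [-1.5, -1.0, 8.5]
width: 0.0431
t 14.6 pos [0.4857 0.1631 0.0182] q [ 24.8  -5.9 -36.1  53.  -37.6  79.1] yaw 33.42 xaxis [ 0.342 -0.514 -0.786] F [-1.5 -1.   8.5] w 0.0431
```

View pics/c11.png

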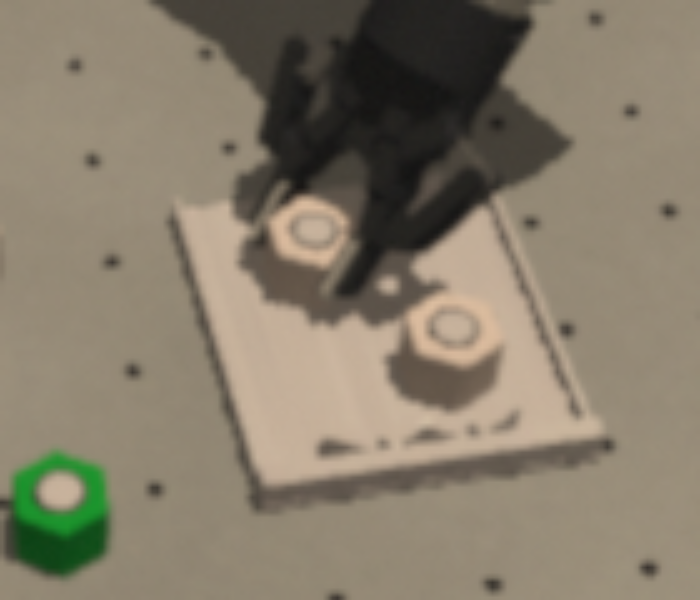

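```bash
python3 -m inch '[[0,0,0,0,0,0],[0,0,0,0,0,0],[0,0,0,0,0,0],[0,0,0,0,0,0],[-0.5,0,0.2,0,0,0],[-2,0,0.3,0,0,0],[-5,0,0.3,0,0,0],[-8.5,0,0.3,0,0,0],[-11,0,0.3,0,0,0],[-11,0,0.3,0,0,0]]' 45; python3 -c "
from h import *
st()
p,d=eyes.read_camera('scene'); cv2.imwrite('pics/c12.png',cv2.resize(p[190:310,330:470,::-1],None,fx=5,fy=5))
t=tray(-16,22.3); print(t,rel([*t,.07],toolR(93.65)))"
```

```text
t: 15.48
eef_pos: [0.4495, 0.2207, 0.1101]
orientation: [[0.345, 0.833, 0.432], [-0.51, 0.553, -0.659], [-0.788, 0.007, 0.616]]
wrist_force: [0.5, -0.4, 0.6]
width: 0.0704
t 15.48 pos [0.4495 0.2207 0.1101] q [ 32.7  -7.3 -27.   69.2 -38.   88.9] yaw 33.55 xaxis [ 0.345 -0.51  -0.788] F [ 0.5 -0.4  0.6] w 0.0704
[0.49843281 0.22291618] [4.5, 4.25, -0.43, -57.9, 34.57, 19.67]
```

View pics/c12.png

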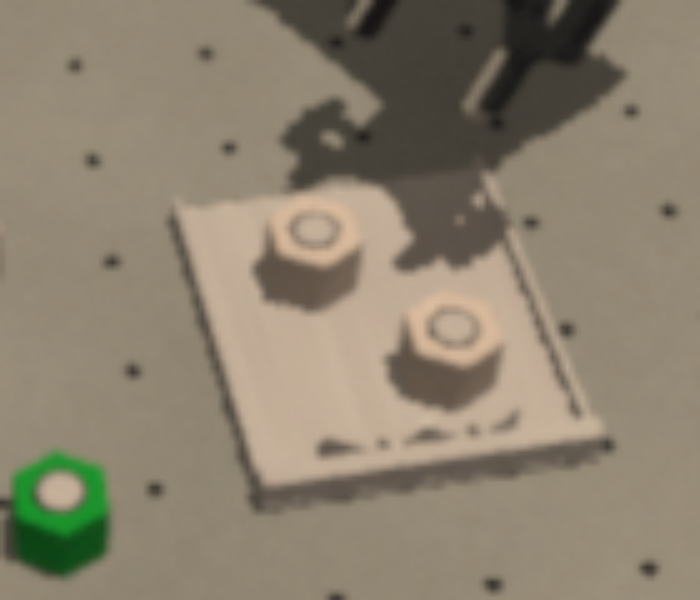

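```bash
python3 -m inch '[[0.2,0.4,0.1,-5.8,3.5,2],[0.4,0.8,0.3,-11.6,6.9,3.9],[0.6,1.3,0.4,-17.4,10.4,5.9],[0.8,1.7,0.6,-23.2,13.8,7.9],[1,2.1,0.7,-29,17.3,9.8],[1.3,2.5,0.8,-34.7,20.7,11.8],[1.5,3,1,-40.5,24.2,13.8],[1.7,3.4,1.1,-46.3,27.7,15.7],[1.9,3.8,1.3,-52.1,31.1,17.7],[2.1,4.2,1.4,-57.9,34.6,19.7],[2.1,4.2,1.4,-57.9,34.6,19.7],[2.1,4.2,1.4,-57.9,34.6,19.7]]' 190; python3 -c "
from h import *
st()
p,d=eyes.read_camera('top'); cv2.imwrite('pics/a1.png',cv2.resize(p[200:310,210:350,::-1],None,fx=5,fy=5,interpolation=cv2.INTER_CUBIC))
t=tray(-18,22.3); print(t,rel([*t,.016],toolR(93.65)))"
```

```text
t: 16.53
eef_pos: [0.4968, 0.2196, 0.0958]
orientation: [[-0.005, -0.058, 0.998], [-0.003, 0.998, 0.057], [-1.0, -0.003, -0.005]]
wrist_force: [-0.3, -0.8, 0.6]
width: 0.0214
t 16.53 pos [0.4968 0.2196 0.0958] q [ 10.1  -2.4 -17.   75.7  -0.1   6.8] yaw 93.30 xaxis [-0.005 -0.003 -1.   ] F [-0.3 -0.8  0.6] w 0.0214
[0.49643686 0.22278886] [8.02, 0.28, 0.06, -0.32, -0.26, 0.15]
```

View pics/a1.png

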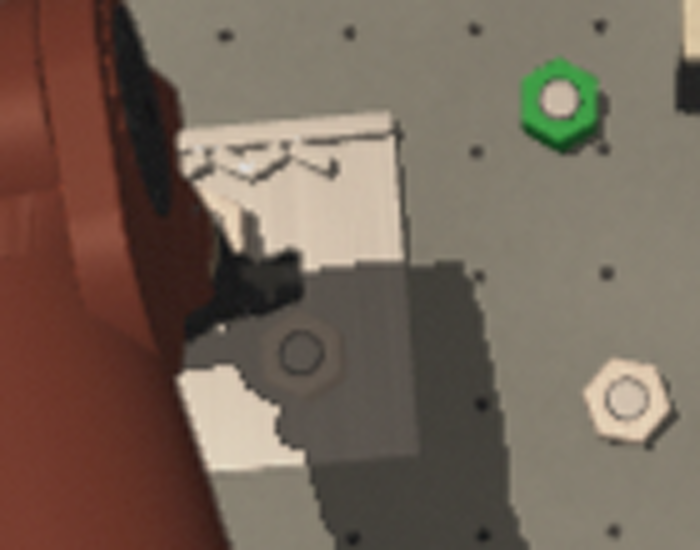

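```bash
python3 -m inch '[[1,0.3,0,-0.3,-0.3,0.1],[3,0.3,0,-0.3,-0.3,0.1],[5,0.3,0,-0.3,-0.3,0.1],[6.8,0.3,0,-0.3,-0.3,0.1],[7.8,0.3,0,-0.3,-0.3,0.1],[8,0.3,0,-0.3,-0.3,0.1],[8,0.3,0,-0.3,-0.3,0.1]]'; python3 -m inch '[[0,0,0.3,0,0,0],[0,0,0.6,0,0,0],[0,0,0.9,0,0,0],[0,0,1.2,0,0,0]]';python3 -m inch '[[0,0,0.3,0,0,0],[0,0,0.6,0,0,0],[0,0,0.9,0,0,0],[0,0,1.2,0,0,0]]'; python3 -c "
from h import *
st(); print(totray(sensors.get_obs()['eef_pos']))
p,d=eyes.read_camera('scene'); cv2.imwrite('pics/a2.png',cv2.resize(p[190:310,330:470,::-1],None,fx=5,fy=5))"
```

```text
t: 17.17
eef_pos: [0.4953, 0.224, 0.0168]
orientation: [[0.001, -0.067, 0.998], [0.0, 0.998, 0.067], [-1.0, 0.0, 0.001]]
wrist_force: [0.0, 0.0, -0.7]
width: 0.0221
t: 17.5
eef_pos: [0.5093, 0.2246, 0.0181]
orientation: [[0.003, -0.067, 0.998], [0.001, 0.998, 0.067], [-1.0, 0.001, 0.003]]
wrist_force: [0.2, -0.1, 0.2]
width: 0.0217
t: 17.83
eef_pos: [0.5205, 0.2253, 0.0172]
orientation: [[0.001, -0.067, 0.998], [0.001, 0.998, 0.067], [-1.0, 0.0, 0.001]]
wrist_force: [-0.6, 0.3, -0.0]
width: 0.0217
t 17.83 pos [0.5205 0.2253 0.0172] q [ 10.2   4.6 -18.4  66.9   0.    6.3] yaw 93.84 xaxis [ 0.001  0.001 -1.   ] F [-0.6  0.3 -0. ] w 0.0217
[ 6.2 23.2]
```

View pics/a2.png

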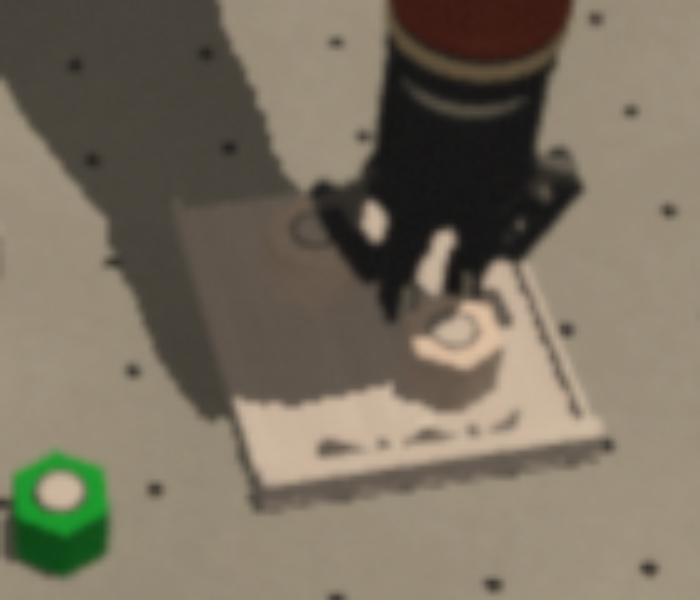

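```bash
python3 -m inch '[[0,-0.05,0.3,0,0,0],[0,-0.08,0.6,0,0,0],[0,-0.08,0.9,0,0,0],[0,-0.08,1.2,0,0,0],[0,-0.08,1.4,0,0,0]]'; python3 -m inch '[[0,0,0.15,0,0,0],[0,0,0.3,0,0,0],[0,0,0.3,0,0,0]]'; python3 -c "
from h import *
st(); print(totray(sensors.get_obs()['eef_pos']))"
```

```text
t: 18.3
eef_pos: [0.5346, 0.2254, 0.0172]
orientation: [[0.001, -0.067, 0.998], [0.0, 0.998, 0.067], [-1.0, 0.0, 0.001]]
wrist_force: [-0.4, 0.5, -0.2]
width: 0.0216
t: 18.55
eef_pos: [0.537, 0.2256, 0.0172]
orientation: [[0.001, -0.067, 0.998], [0.001, 0.998, 0.067], [-1.0, 0.0, 0.001]]
wrist_force: [-1.3, 1.5, -0.1]
width: 0.0219
t 18.55 pos [0.537  0.2256 0.0172] q [  9.9   7.3 -15.6  67.1   0.    6.1] yaw 93.85 xaxis [ 0.001  0.001 -1.   ] F [-1.3  1.5 -0.1] w 0.0219
[22.7 22.6]
```

```bash
python3 -m inch '[[0,0,0.1,0,0,0],[0,0,0.2,0,0,0],[0,0,0.2,0,0,0]]'; python3 -m inch '[[0,0,0.1,0,0,0],[0,0,0.2,0,0,0],[0,0,0.2,0,0,0]]'; python3 -c "
from h import *
st(); print(totray(sensors.get_obs()['eef_pos']))
p,d=eyes.read_camera('scene'); cv2.imwrite('pics/a3.png',cv2.resize(p[190:310,330:470,::-1],None,fx=5,fy=5))"
```

```text
t: 18.8
eef_pos: [0.5376, 0.2258, 0.017]
orientation: [[-0.002, -0.067, 0.998], [0.0, 0.998, 0.067], [-1.0, 0.001, -0.002]]
wrist_force: [-8.0, -0.3, 3.7]
width: 0.022
t: 19.05
eef_pos: [0.538, 0.2259, 0.0166]
orientation: [[-0.005, -0.068, 0.998], [-0.0, 0.998, 0.068], [-1.0, 0.0, -0.005]]
wrist_force: [-15.2, -1.1, 8.9]
width: 0.0218
t 19.05 pos [0.538  0.2259 0.0166] q [  9.9   7.9 -15.   67.5   0.    6. ] yaw 93.88 xaxis [-0.005 -0.    -1.   ] F [-15.2  -1.1   8.9] w 0.0218
[23.6 22.8]
```

View pics/a3.png

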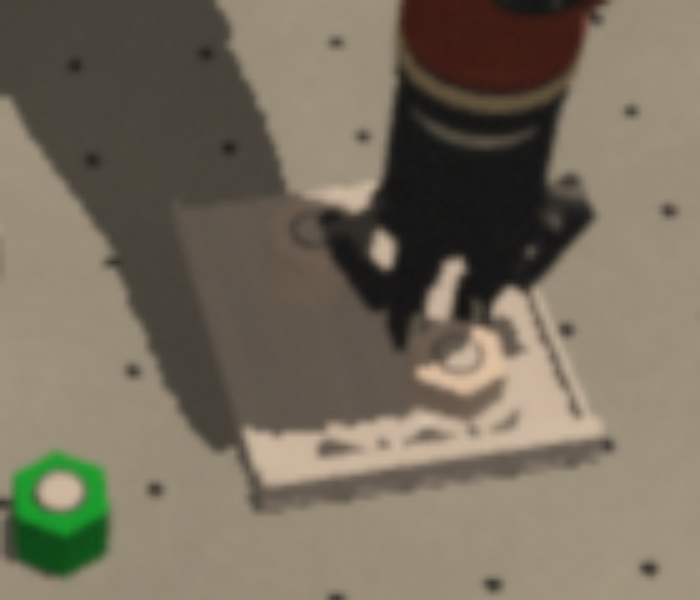

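```bash
python3 -m inch '[[0,0,-0.5,0,0,0],[0,0,-1.5,0,0,0],[-1.5,0,-3,0,0,0],[-5,0,-4,0,0,0],[-8,0,-6,0,0,0],[-9,0,-10,0,0,0],[-9,0,-13,0,0,0],[-9,0,-13,0,0,0]]'; python3 -c "
from h import *
st(); 
p,d=eyes.read_camera('top'); cv2.imwrite('pics/a4.png',cv2.resize(p[200:310,210:350,::-1],None,fx=5,fy=5,interpolation=cv2.INTER_CUBIC))
p,d=eyes.read_camera('scene'); cv2.imwrite('pics/a5.png',cv2.resize(p[190:310,330:470,::-1],None,fx=5,fy=5,interpolation=cv2.INTER_CUBIC))
t=tray(-82,-23.5); print(t,rel([*t,.07],toolR(93.65)))"
```

```text
t: 19.77
eef_pos: [0.4075, 0.2173, 0.1077]
orientation: [[0.001, -0.068, 0.998], [0.001, 0.998, 0.068], [-1.0, 0.0, 0.001]]
wrist_force: [-0.3, -0.5, 0.1]
width: 0.022
t 19.77 pos [0.4075 0.2173 0.1077] q [ 11.8 -18.3 -29.9  78.3   0.    7.8] yaw 93.92 xaxis [ 0.001  0.001 -1.   ] F [-0.3 -0.5  0.1] w 0.022
[0.43548238 0.17300743] [3.77, -4.58, 2.09, 0.22, 0.22, -0.04]
```

View pics/a4.png

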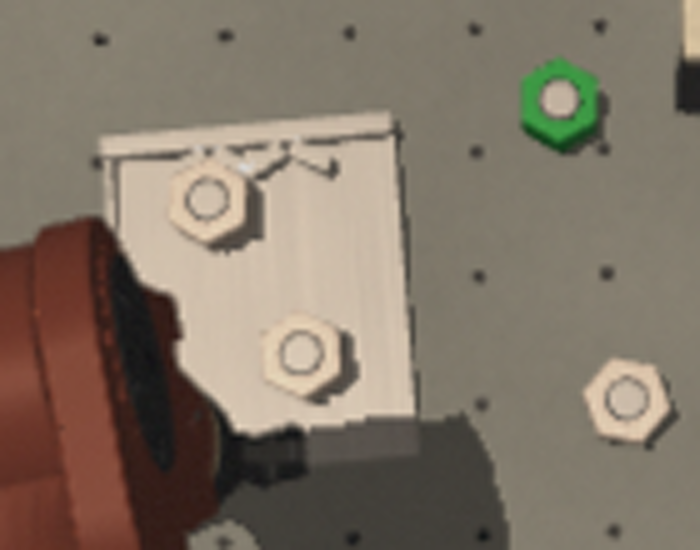

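View pics/a5.png

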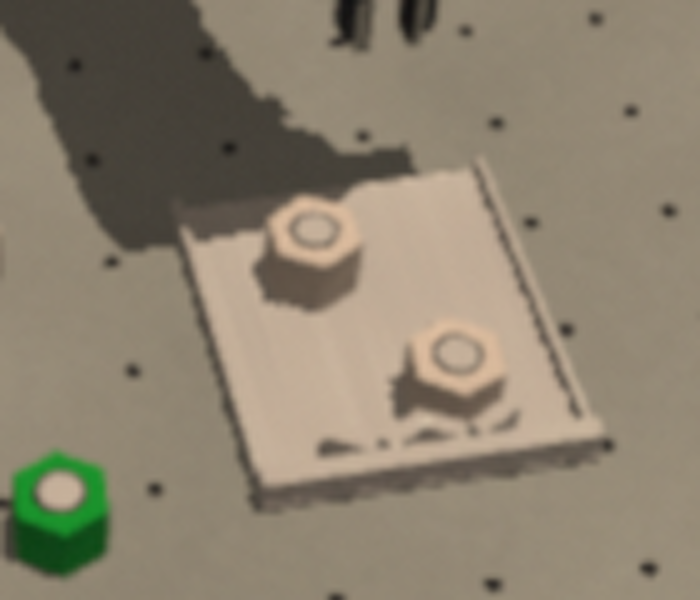

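```bash
python3 -c "
from h import *
for nm,x,y in (('a',208,200),('c',301,352)):
  P=onz('top',[[210+(x+.5)/5-.5,200+(y+.5)/5-.5]],.042)[0]; print(nm,P,totray(P))"
```

```text
a [0.56702664 0.22594158 0.042     ] [52.6 21. ]
c [0.47826768 0.17310573 0.042     ] [-39.3 -26.1]
```

```bash
python3 -c "
from h import *
from meas import hexang
p,d=eyes.read_camera('top'); C=cloud('top',d)
p2,d2=eyes.read_camera('scene'); np.savez('s2.npz',p=p2,d=d2,pt=p,dt=d)
for nm,c in (('a',tray(54,22)),('c',tray(-39.5,-26))):
  m=(np.hypot(C[:,:,0]-c[0],C[:,:,1]-c[1])<.036)&(C[:,:,2]>.034)&(C[:,:,2]<.05)&(d>0)
  vs,us=np.nonzero(m); h=cv2.convexHull(np.c_[us,vs].astype(np.int32))[:,0,:].astype(float)
  Q=[x+(y-x)*i for x,y in zip(h,np.roll(h,-1,0)) for i in np.linspace(0,1,8)[:-1]]
  r_=hexang(onz('top',Q,.042)[:,:2]); print(nm,m.sum(),r_,totray(r_[0]),'pred seat px',proj('top',[[*tray(55,22.3),.042]]))
for n,pp in(('top',p),('scene',p2)):
  u,v=proj(n,[[*tray(55,22.3),.042]])[0]; print(n,u,v)
  u0,v0=int(u)-25,int(v)-20; cr=cv2.resize(pp[v0:v0+45,u0:u0+60,::-1],None,fx=12,fy=12,interpolation=cv2.INTER_CUBIC); cv2.imwrite('pics/z_%s.png'%n,cr); print(u0,v0)
"
```

```text
a 209 (array([0.56676442, 0.2250653 ]), np.float64(-2.9849557305689665), np.float64(0.043544164013996085), np.float64(0.0004724844690589168)) [52.3 20.1] pred seat px [[250.67983721 238.83617885]]
c 210 (array([0.47774638, 0.17259416]), np.float64(5.975019836258625), np.float64(0.04290639695424557), np.float64(0.0005306880152313398)) [-39.8 -26.6] pred seat px [[250.67983721 238.83617885]]
top 250.67983720595544 238.83617885342565
225 218
scene 421.197850391323 260.99757559948273
396 240
```

View pics/z_top.png

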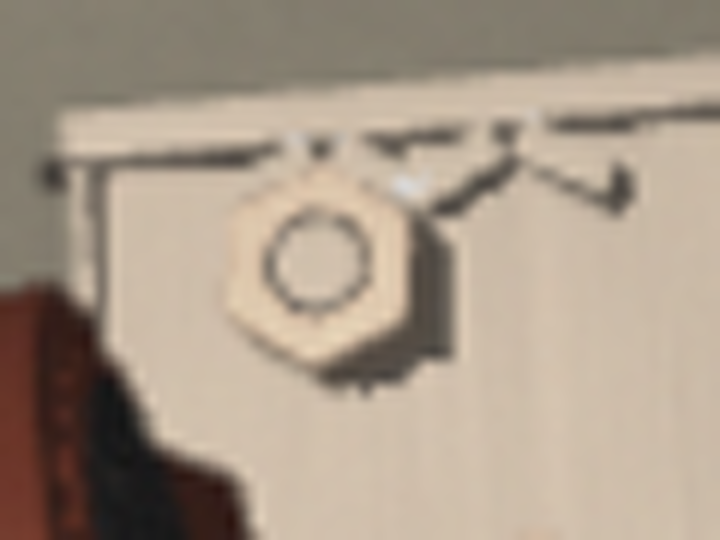

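View pics/z_scene.png

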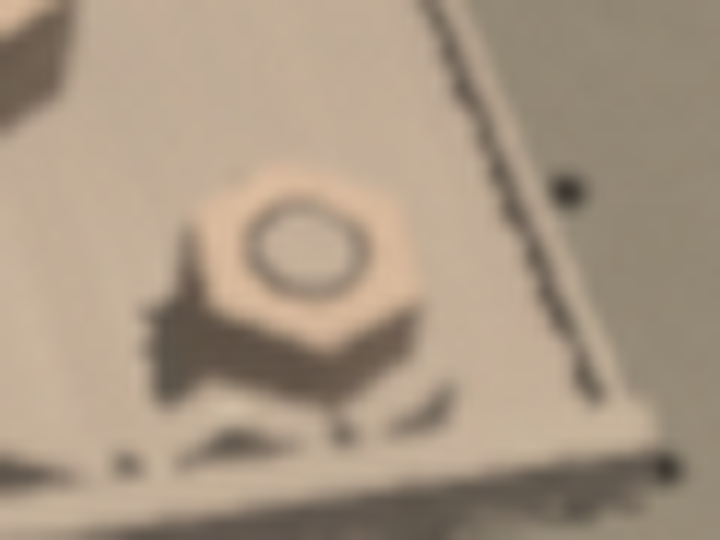

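Both views put mount_a's ring about 2 mm short of home. Its front edge is about 6° off the fence line, so the two-finger push jammed it skewed. I'll push again at the corner with shut fingers so the V can turn it.

```bash
python3 -c "
from h import *
st(); 
t=tray(0,22.3); print(t,rel([*t,.07],toolR(93.65)),rel([*t,.016],toolR(93.65)))"
```

```text
t 19.97 pos [0.4123 0.2171 0.1074] q [ 11.6 -17.6 -29.4  78.    0.    7.8] yaw 93.83 xaxis [ 0.003  0.001 -1.   ] F [ 0.1 -0.1 -0.5] w 0.0217
[0.51440035 0.22393477] [3.77, -0.01, 10.22, 0.18, 0.16, -0.03] [9.17, -0.01, 10.21, 0.18, 0.16, -0.03]
```

```bash
python3 -m inch '[[0,0,2,0.2,0.2,0],[0,0,5,0.2,0.2,0],[1,0,8,0.2,0.2,0],[3,0,10.2,0.2,0.2,0],[5.5,0,10.2,0.2,0.2,0],[8,0,10.2,0.2,0.2,0],[9,0,10.2,0.2,0.2,0],[9.1,0,10.2,0.2,0.2,0],[9.1,0,10.2,0.2,0.2,0]]' 255 20; python3 -m inch '[[0,0,0.3,0,0,0],[0,0,0.6,0,0,0],[0,0,0.9,0,0,0],[0,0,0.9,0,0,0]]'; python3 -c "
from h import *
st(); print(totray(sensors.get_obs()['eef_pos']))
p,d=eyes.read_camera('scene'); cv2.imwrite('pics/a6.png',cv2.resize(p[190:310,330:470,::-1],None,fx=5,fy=5,interpolation=cv2.INTER_CUBIC))"
```

```text
t: 20.72
eef_pos: [0.5133, 0.2239, 0.0161]
orientation: [[-0.003, -0.063, 0.998], [0.0, 0.998, 0.063], [-1.0, 0.0, -0.003]]
wrist_force: [-0.2, -0.1, 0.4]
width: -0.0
t: 21.05
eef_pos: [0.5237, 0.2247, 0.0175]
orientation: [[0.0, -0.063, 0.998], [0.001, 0.998, 0.063], [-1.0, 0.001, 0.0]]
wrist_force: [-0.5, -0.2, 0.7]
width: -0.0003
t 21.05 pos [0.5237 0.2247 0.0175] q [ 10.1   5.1 -17.8  67.1   0.    6.4] yaw 93.63 xaxis [ 0.     0.001 -1.   ] F [-0.5 -0.2  0.7] w -0.0003
[ 9.4 22.5]
```

View pics/a6.png

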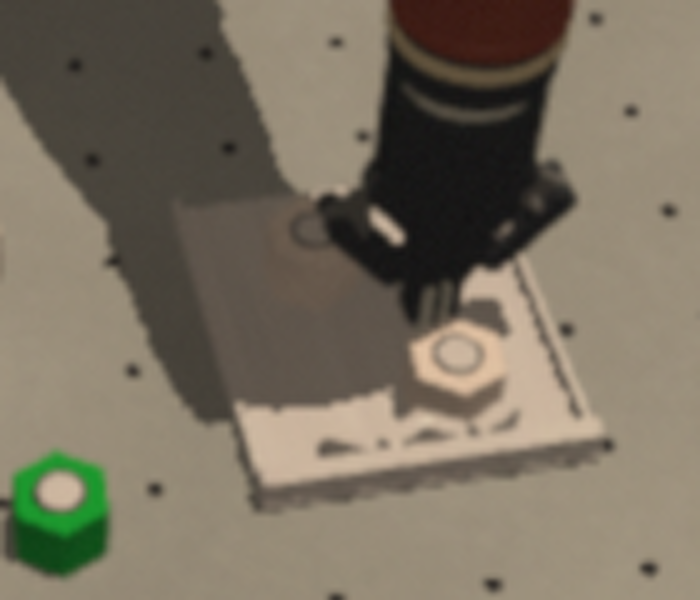

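```bash
python3 -m inch '[[0,0,0.3,0,0,0],[0,0,0.5,0,0,0],[0,0,0.5,0,0,0]]';python3 -m inch '[[0,0,0.15,0,0,0],[0,0,0.25,0,0,0],[0,0,0.25,0,0,0]]'; python3 -m inch '[[0,0,0.1,0,0,0],[0,0,0.2,0,0,0],[0,0,0.2,0,0,0]]'; python3 -c "
from h import *
st(); print(totray(sensors.get_obs()['eef_pos']))"
```

```text
t: 21.35
eef_pos: [0.5277, 0.2249, 0.0164]
orientation: [[-0.002, -0.063, 0.998], [0.0, 0.998, 0.063], [-1.0, 0.0, -0.002]]
wrist_force: [-0.0, 0.1, -0.2]
width: -0.0
t: 21.6
eef_pos: [0.5299, 0.225, 0.0162]
orientation: [[-0.002, -0.063, 0.998], [0.0, 0.998, 0.063], [-1.0, 0.0, -0.002]]
wrist_force: [-0.1, -0.2, -0.4]
width: -0.0
t: 21.85
eef_pos: [0.5316, 0.2252, 0.0162]
orientation: [[-0.003, -0.063, 0.998], [0.0, 0.998, 0.063], [-1.0, 0.0, -0.003]]
wrist_force: [-0.3, -0.7, 0.0]
width: 0.0003
t 21.85 pos [0.5316 0.2252 0.0162] q [ 10.    6.7 -16.3  67.2   0.    6.3] yaw 93.64 xaxis [-0.003  0.    -1.   ] F [-0.3 -0.7  0. ] w 0.0003
[17.3 22.5]
```

```bash
python3 -m inch '[[0,0,0.15,0,0,0],[0,0,0.25,0,0,0],[0,0,0.25,0,0,0]]';python3 -m inch '[[0,0,0.1,0,0,0],[0,0,0.2,0,0,0],[0,0,0.2,0,0,0]]'; python3 -c "
from h import *
st(); print(totray(sensors.get_obs()['eef_pos']))
p,d=eyes.read_camera('scene'); cv2.imwrite('pics/a7.png',cv2.resize(p[190:310,330:470,::-1],None,fx=5,fy=5,interpolation=cv2.INTER_CUBIC))"
```

```text
t: 22.1
eef_pos: [0.532, 0.2253, 0.0156]
orientation: [[-0.007, -0.064, 0.998], [-0.0, 0.998, 0.064], [-1.0, 0.0, -0.007]]
wrist_force: [-10.2, -1.0, 5.9]
width: -0.0002
t: 22.35
eef_pos: [0.5322, 0.2254, 0.0151]
orientation: [[-0.01, -0.064, 0.998], [-0.0, 0.998, 0.064], [-1.0, 0.0, -0.01]]
wrist_force: [-17.5, -1.4, 9.4]
width: -0.0001
t 22.35 pos [0.5322 0.2254 0.0151] q [ 10.    7.4 -15.7  67.5   0.1   6.3] yaw 93.69 xaxis [-0.01 -0.   -1.  ] F [-17.5  -1.4   9.4] w -0.0001
[17.9 22.7]
```

View pics/a7.png

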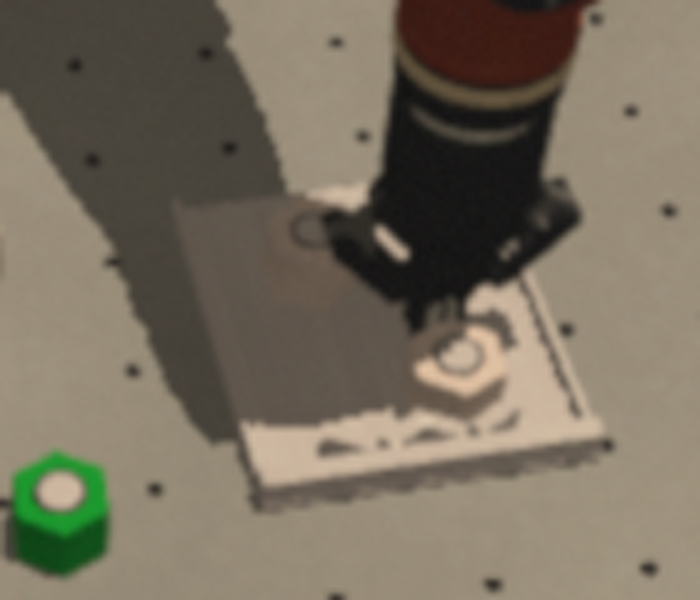

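```bash
python3 -m inch '[[0,0,-0.5,0,0,0],[0,0,-1.5,0,0,0],[-1.5,0,-3,0,0,0],[-5,0,-4,0,0,0],[-8,0,-6,0,0,0],[-9,0,-10,0,0,0],[-9,0,-12,0,0,0],[-9,0,-12,0,0,0]]'; cat > look.py <<'E'
import sys
from h import *
from meas import hexang
def look(tag,pts):
    st()
    for n in("top","scene"):
        p,d=eyes.read_camera(n); C=cloud(n,d)
        for nm,(x,y) in pts.items():
            c=tray(x,y)
            m=(np.hypot(C[:,:,0]-c[0],C[:,:,1]-c[1])<.030)&(C[:,:,2]>.035)&(C[:,:,2]<.050)&(d>0)
            if m.sum()<60: print(n,nm,"hidden"); continue
            vs,us=np.nonzero(m); h=cv2.convexHull(np.c_[us,vs].astype(np.int32))[:,0,:].astype(float)
            Q=[a+(b-a)*i for a,b in zip(h,np.roll(h,-1,0)) for i in np.linspace(0,1,8)[:-1]]
            r_=hexang(onz(n,Q,.042)[:,:2]); print(n,nm,m.sum(),"tray",totray(r_[0]),"yaw-tray %.1f"%(r_[1]-TY),"flats %.4f"%r_[2])
        u,v=proj(n,[[*tray(35,0),.03]])[0]; u0,v0=int(u)-33,int(v)-25
        cv2.imwrite(f"pics/{tag}_{n}.png",cv2.resize(p[v0:v0+55,u0:u0+66,::-1],None,fx=11,fy=11,interpolation=cv2.INTER_CUBIC)); print(n,"crop origin",u0,v0)
E
python3 -c "
from look import *
look('L1',dict(a=(55,22),c=(-39,-26)))
t=tray(-75,-25); print(t,rel([*t,.07],toolR(93.65)))"
```

```text
t: 23.07
eef_pos: [0.4144, 0.2181, 0.1076]
orientation: [[-0.001, -0.065, 0.998], [0.001, 0.998, 0.065], [-1.0, 0.001, -0.001]]
wrist_force: [-0.6, 0.7, 0.2]
width: -0.0001
t 23.07 pos [0.4144 0.2181 0.1076] q [ 11.7 -16.8 -28.8  78.1   0.    8. ] yaw 93.71 xaxis [-0.001  0.001 -1.   ] F [-0.6  0.7  0.2] w -0.0001
top a 207 tray [53.2 20.8] yaw-tray -6.1 flats 0.0434
top c 209 tray [-40.1 -26.7] yaw-tray 1.8 flats 0.0432
top crop origin 226 220
scene a 249 tray [57.3 21.2] yaw-tray -6.5 flats 0.0464
scene c 215 tray [-35.  -27.6] yaw-tray 0.4 flats 0.0459
scene crop origin 376 234
[0.44256367 0.1719561 ] [3.69, -4.76, 2.26, 0.01, -0.01, -0.04]
```

View pics/L1_top.png

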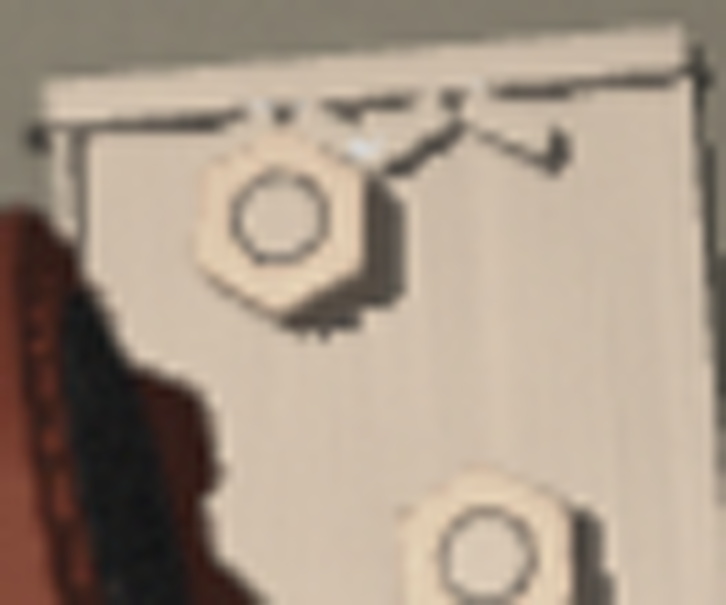

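View pics/L1_scene.png

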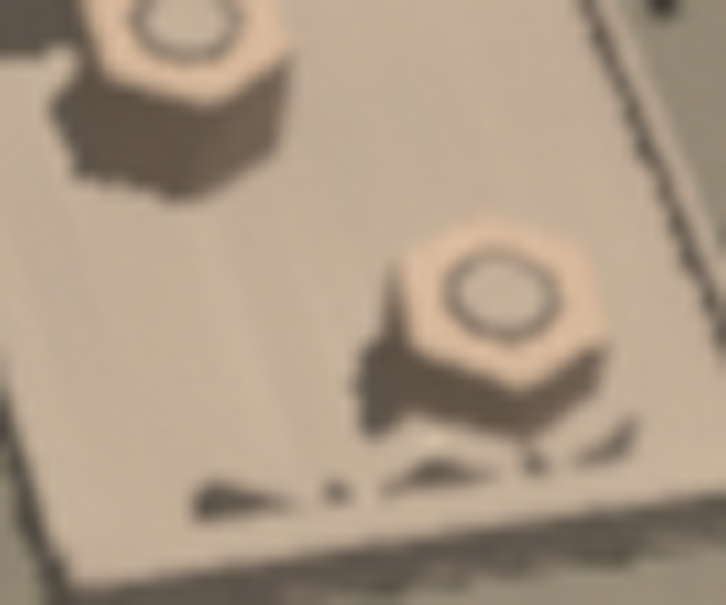

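Mount_a still reads about −6.5° skewed in both views, against about +1° for mount_c. The right notch is still empty, so I'll grip a by its y flats, square it up, and slide it home.

```bash
python3 -c "
from h import *
t=tray(47,22); print(t,rel([*t,.09],toolR(93.65)),rel([*t,.0135],toolR(93.65)))"
python3 -m inch '[[0,0,2,0,0,0],[0,0,5,0,0,0],[0,0,8.5,0,0,0],[0.5,0,12,0,0,0],[1.7,0.05,14.8,0,0,0],[1.7,0.05,14.8,0,0,0],[1.7,0.05,14.8,0,0,0]]' 45; python3 -c "
from h import *
st();t=tray(47,22); print(totray(sensors.get_obs()['eef_pos']),rel([*t,.0135],toolR(93.65)))
p,d=eyes.read_camera('scene'); cv2.imwrite('pics/a8.png',cv2.resize(p[170:310,330:470,::-1],None,fx=4,fy=4,interpolation=cv2.INTER_CUBIC))"
```

```text
[0.56132411 0.22662746] [1.69, -0.06, 14.46, 0.01, -0.01, -0.04] [9.34, -0.07, 14.47, 0.01, -0.01, -0.04]
t: 23.75
eef_pos: [0.5648, 0.2271, 0.0863]
orientation: [[-0.006, -0.062, 0.998], [-0.0, 0.998, 0.062], [-1.0, -0.0, -0.006]]
wrist_force: [-0.8, -0.4, -0.7]
width: 0.0702
t 23.75 pos [0.5648 0.2271 0.0863] q [ 9.6  9.3 -6.  75.1  0.   6. ] yaw 93.58 xaxis [-0.006 -0.    -1.   ] F [-0.8 -0.4 -0.7] w 0.0702
[50.5 22.2] [7.29, -0.02, -0.3, -0.07, -0.34, 0.0]
```

View pics/a8.png

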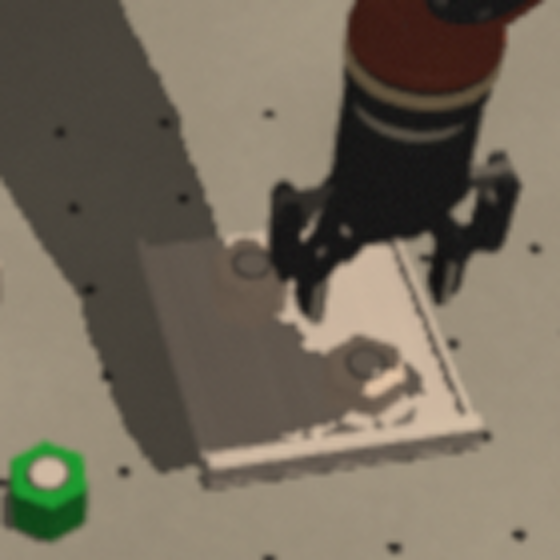

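```bash
python3 -m inch '[[1,0,-0.3,0,-0.3,0],[3,0,-0.3,0,-0.3,0],[5,0,-0.3,0,-0.3,0],[6.5,0,-0.3,0,-0.3,0],[7.2,0,-0.3,0,-0.3,0],[7.2,0,-0.3,0,-0.3,0]]'; python3 -m inch '[[0,0,0,0,0,0],[0,0,0,0,0,0],[0,0,0,0,0,0],[0,0,0,0,0,0],[0,0,0,0,0,0]]' 200 25; python3 -c "
from h import *
st(); print(totray(sensors.get_obs()['eef_pos']))"
```

```text
t: 24.3
eef_pos: [0.5598, 0.2275, 0.0162]
orientation: [[0.001, -0.064, 0.998], [0.0, 0.998, 0.064], [-1.0, 0.0, 0.001]]
wrist_force: [-0.8, -0.0, 0.3]
width: 0.0705
t: 24.72
eef_pos: [0.5621, 0.2278, 0.019]
orientation: [[0.005, -0.064, 0.998], [0.001, 0.998, 0.064], [-1.0, 0.001, 0.005]]
wrist_force: [-2.6, -0.3, 7.1]
width: 0.0443
t 24.72 pos [0.5621 0.2278 0.019 ] q [  9.7  10.8 -11.4  67.4   0.    6.1] yaw 93.65 xaxis [ 0.005  0.001 -1.   ] F [-2.6 -0.3  7.1] w 0.0443
[47.9 23.1]
```

```bash
python3 -m inch '[[0,0,0.1,0,0,0],[0,0,0.15,0,0,0],[0,0,0.15,0,0,0]]'; python3 -m inch '[[0,0,0.1,0,0,0],[0,0,0.15,0,0,0],[0,0,0.15,0,0,0]]'; python3 -c "
from h import *
st(); print(totray(sensors.get_obs()['eef_pos']))"
```

```text
t: 24.97
eef_pos: [0.5623, 0.2279, 0.019]
orientation: [[0.003, -0.064, 0.998], [0.001, 0.998, 0.064], [-1.0, 0.001, 0.003]]
wrist_force: [-9.9, -0.7, 13.7]
width: 0.0446
t: 25.22
eef_pos: [0.5641, 0.2279, 0.019]
orientation: [[0.003, -0.064, 0.998], [0.001, 0.998, 0.064], [-1.0, 0.0, 0.003]]
wrist_force: [-8.4, -0.6, 11.9]
width: 0.0439
t 25.22 pos [0.5641 0.2279 0.019 ] q [  9.7  11.3 -10.9  67.6   0.    6. ] yaw 93.66 xaxis [ 0.003  0.001 -1.   ] F [-8.4 -0.6 11.9] w 0.0439
[49.8 23.1]
```

```bash
python3 -m inch '[[-0.05,0,0.1,0,0,0],[-0.1,0,0.15,0,0,0],[-0.1,0,0.15,0,0,0]]'; python3 -m inch '[[0,0,0.1,0,0,0],[0,0,0.1,0,0,0]]'; python3 -c "
from h import *
st(); print(totray(sensors.get_obs()['eef_pos']))"
```

```text
t: 25.47
eef_pos: [0.565, 0.2279, 0.0192]
orientation: [[0.002, -0.064, 0.998], [0.0, 0.998, 0.064], [-1.0, 0.0, 0.002]]
wrist_force: [-7.7, -1.5, 7.6]
width: 0.0434
t: 25.63
eef_pos: [0.5655, 0.228, 0.0191]
orientation: [[0.001, -0.064, 0.998], [0.0, 0.998, 0.064], [-1.0, 0.0, 0.001]]
wrist_force: [-9.8, -0.4, 8.6]
width: 0.0432
t 25.63 pos [0.5655 0.228  0.0191] q [  9.7  11.7 -10.4  67.8   0.    6. ] yaw 93.66 xaxis [ 0.001  0.    -1.   ] F [-9.8 -0.4  8.6] w 0.0432
[51.3 23.1]
```

```bash
python3 -c "
from look import *
look('L2',dict(a=(55,22)))"
```

```text
t 25.63 pos [0.5655 0.228  0.0191] q [  9.7  11.7 -10.4  67.8   0.    6. ] yaw 93.66 xaxis [ 0.001  0.    -1.   ] F [-9.8 -0.4  8.6] w 0.0432
top a hidden
top crop origin 226 220
scene a 262 tray [56.7 21.6] yaw-tray -10.1 flats 0.0526
scene crop origin 376 234
```

View pics/L2_scene.png

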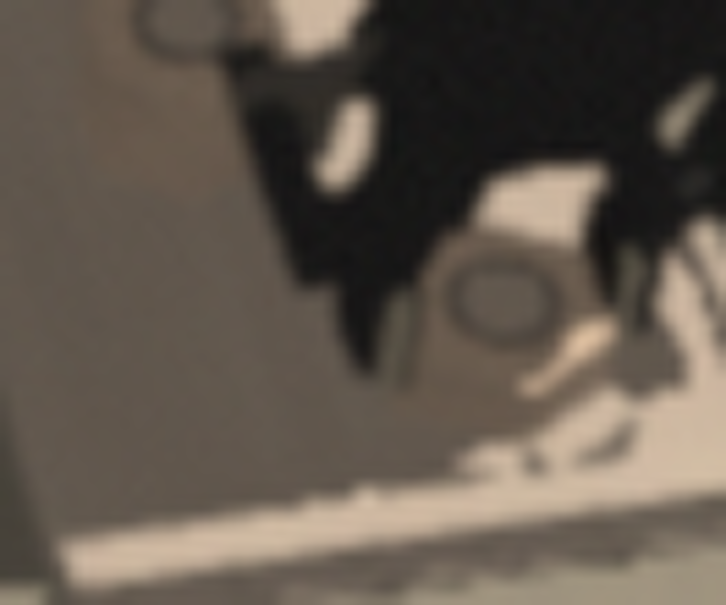

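```bash
python3 -m inch '[[0,0,0,0,0,0],[0,0,0,0,0,0],[0,0,0,0,0,0],[0,0,0,0,0,0],[-2,0,0,0,0,0],[-5,0,0,0,0,0],[-8.5,0,-2,0,0,0],[-8.5,0,-6,0,0,0],[-8.5,0,-10,0,0,0],[-8.5,0,-14,0,0,0],[-8.5,0,-15.5,0,0,0],[-8.5,0,-15.5,0,0,0]]' 45; python3 -c "
from look import *
look('L3',dict(a=(55,22),c=(-39,-26)))"
```

```text
t: 26.73
eef_pos: [0.4088, 0.2182, 0.1027]
orientation: [[0.002, -0.065, 0.998], [0.001, 0.998, 0.065], [-1.0, 0.0, 0.002]]
wrist_force: [0.0, -0.1, -0.3]
width: 0.0703
t 26.73 pos [0.4088 0.2182 0.1027] q [ 11.8 -17.9 -30.2  77.6   0.    8.1] yaw 93.71 xaxis [ 0.002  0.001 -1.   ] F [ 0.  -0.1 -0.3] w 0.0703
top a 211 tray [54.3 20.6] yaw-tray -1.9 flats 0.0432
top c 212 tray [-40.1 -26.7] yaw-tray 1.6 flats 0.0433
top crop origin 226 220
scene a 251 tray [58.6 21.1] yaw-tray -2.5 flats 0.0467
scene c 219 tray [-34.9 -27.2] yaw-tray 3.3 flats 0.0461
scene crop origin 376 234
```

View pics/L3_top.png

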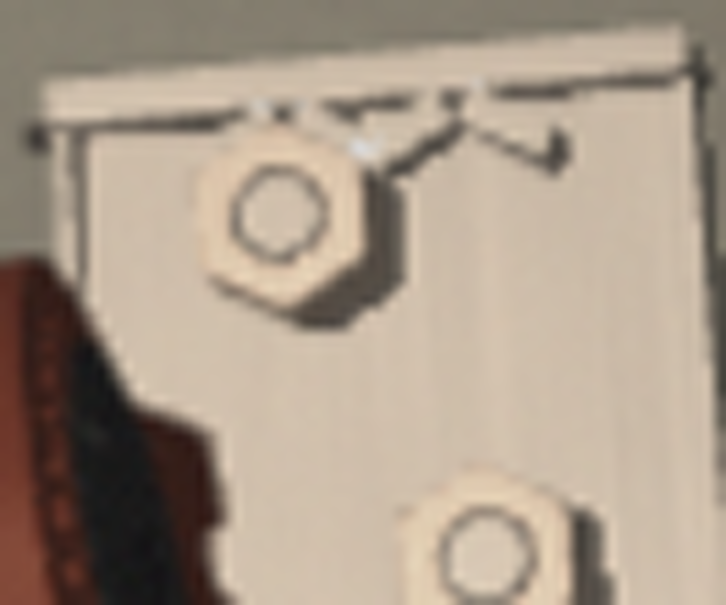

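View pics/L3_scene.png

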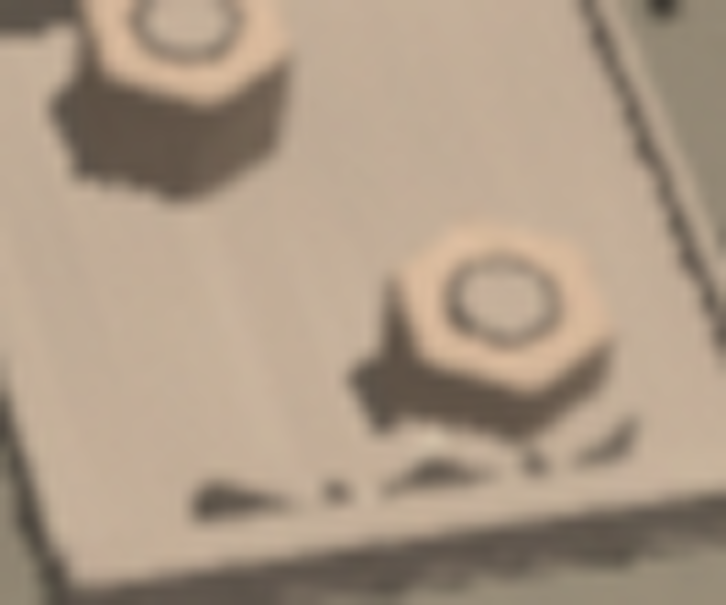

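```bash
python3 -c "
from h import *
t=tray(2,23.1); print(t,rel([*t,.015],toolR(93.65)))"
```

```text
[0.51634536 0.22486047] [8.87, -0.0, 10.41, 0.01, 0.28, -0.04]
```

```bash
python3 -m inch '[[0,0,2,0,0.3,0],[0,0,5,0,0.3,0],[1,0,8,0,0.3,0],[3,0,10.4,0,0.3,0],[5.5,0,10.4,0,0.3,0],[8,0,10.4,0,0.3,0],[8.8,0,10.4,0,0.3,0],[8.8,0,10.8,0,0.3,0],[8.8,0,11.2,0,0.3,0],[8.8,0,11.6,0,0.3,0]]' 228 20; python3 -m inch '[[0,0,0.2,0,0,0],[0,0,0.4,0,0,0],[0,0,0.4,0,0,0]]'; python3 -c "
from h import *
st(); print(totray(sensors.get_obs()['eef_pos']))"
```

```text
t: 27.67
eef_pos: [0.5296, 0.2256, 0.0169]
orientation: [[0.001, -0.063, 0.998], [0.001, 0.998, 0.063], [-1.0, 0.001, 0.001]]
wrist_force: [1.0, -0.4, 1.2]
width: 0.0091
t: 27.92
eef_pos: [0.5328, 0.2258, 0.0162]
orientation: [[-0.0, -0.063, 0.998], [0.001, 0.998, 0.063], [-1.0, 0.001, -0.0]]
wrist_force: [-0.4, 0.2, 1.2]
width: 0.0092
t 27.92 pos [0.5328 0.2258 0.0162] q [ 10.    6.7 -16.2  67.    0.    6.4] yaw 93.64 xaxis [-0.     0.001 -1.   ] F [-0.4  0.2  1.2] w 0.0092
[18.5 23. ]
```

```bash
python3 -m inch '[[0,0,0.15,0,0,0],[0,0,0.2,0,0,0],[0,0,0.2,0,0,0]]'; python3 -m inch '[[0,0,0.15,0,0,0],[0,0,0.2,0,0,0],[0,0,0.2,0,0,0]]'; python3 -m inch '[[0,0,0.05,0,0,0],[0,0,0.1,0,0,0],[0,0,0.1,0,0,0]]'
```

```text
t: 28.17
eef_pos: [0.5337, 0.2258, 0.0152]
orientation: [[-0.002, -0.064, 0.998], [0.0, 0.998, 0.064], [-1.0, 0.0, -0.002]]
wrist_force: [-0.8, -0.1, 0.5]
width: 0.0087
t: 28.42
eef_pos: [0.5355, 0.226, 0.0149]
orientation: [[-0.003, -0.064, 0.998], [0.0, 0.998, 0.064], [-1.0, 0.001, -0.003]]
wrist_force: [-0.4, -0.0, 0.5]
width: 0.0089
t: 28.67
eef_pos: [0.5357, 0.226, 0.0148]
orientation: [[-0.004, -0.064, 0.998], [0.0, 0.998, 0.064], [-1.0, 0.0, -0.004]]
wrist_force: [-5.0, -0.1, 3.8]
width: 0.0091
```

```bash
python3 -m inch '[[0,-0.1,0.05,0,0,0],[0,-0.2,0.05,0,0,0],[0,-0.2,0.05,0,0,0],[0,0,0.05,0,0,0]]'; python3 -m inch '[[0,0.1,0.05,0,0,0],[0,0.2,0.05,0,0,0],[0,0.2,0.05,0,0,0],[0,0,0.05,0,0,0]]'; python3 -m inch '[[0,0,0.05,0,0,0],[0,0,0.1,0,0,0],[0,0,0.1,0,0,0]]'; python3 -c "
from look import *
st(); print(totray(sensors.get_obs()['eef_pos']))
look('L4',dict(a=(55,22)))"
```

```text
t: 29.0
eef_pos: [0.5358, 0.2264, 0.0147]
orientation: [[-0.005, -0.064, 0.998], [0.001, 0.998, 0.064], [-1.0, 0.001, -0.005]]
wrist_force: [-8.0, -3.8, 3.9]
width: 0.0091
t: 29.33
eef_pos: [0.5358, 0.2258, 0.0145]
orientation: [[-0.006, -0.064, 0.998], [-0.001, 0.998, 0.064], [-1.0, -0.0, -0.006]]
wrist_force: [-10.6, 4.2, 4.8]
width: 0.0088
t: 29.58
eef_pos: [0.5359, 0.2261, 0.0144]
orientation: [[-0.008, -0.064, 0.998], [-0.0, 0.998, 0.064], [-1.0, 0.0, -0.008]]
wrist_force: [-14.4, -1.3, 8.3]
width: 0.0089
t 29.58 pos [0.5359 0.2261 0.0144] q [ 10.    7.8 -15.2  67.4   0.1   6.3] yaw 93.67 xaxis [-0.008 -0.    -1.   ] F [-14.4  -1.3   8.3] w 0.0089
[21.6 23.1]
t 29.58 pos [0.5359 0.2261 0.0144] q [ 10.    7.8 -15.2  67.4   0.1   6.3] yaw 93.67 xaxis [-0.008 -0.    -1.   ] F [-14.4  -1.3   8.3] w 0.0089
top a hidden
top crop origin 226 220
scene a 286 tray [54.3 21. ] yaw-tray 22.2 flats 0.0531
scene crop origin 376 234
```

View pics/L4_scene.png

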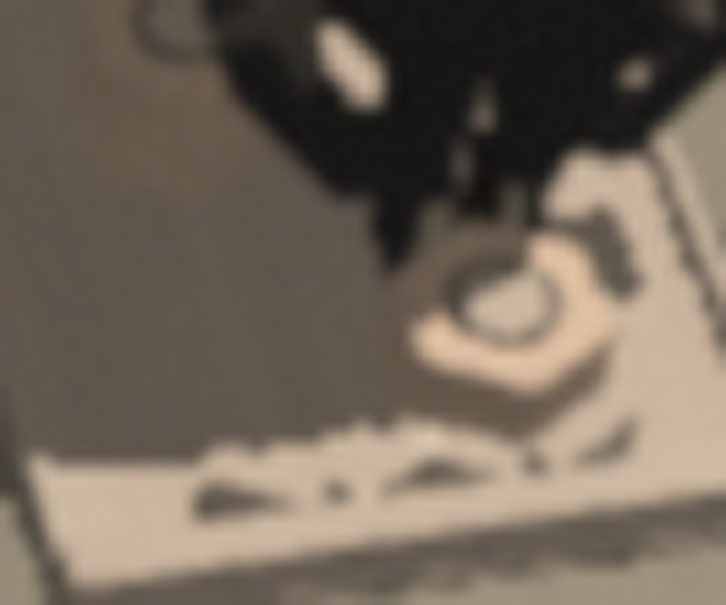

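```bash
python3 -c "
from h import *
t=tray(-40,-25.2); T=tray(-18,23); o=sensors.get_obs(); print(rel([*t,.085],toolR(93.65)),rel([*t,.015],toolR(93.65)))"
```

```text
[-7.01, -4.83, -6.21, 0.03, -0.44, -0.02] [-0.01, -4.83, -6.16, 0.03, -0.44, -0.02]
```

```bash
python3 -m inch '[[0,0,-0.5,0,0,0],[-1.5,0,-1.5,0,0,0],[-5,-1,-2.5,0,-0.4,0],[-7.2,-3,-4.5,0,-0.4,0],[-7.2,-4.8,-6.2,0,-0.4,0],[-7.2,-4.8,-6.2,0,-0.4,0],[-7.2,-4.8,-6.2,0,-0.4,0]]' 35; python3 -c "
from look import *
look('L5',dict(a=(55,22),c=(-39,-26)))
t=tray(-40,-25.2); print(totray(sensors.get_obs()['eef_pos']),rel([*t,.014],toolR(93.65)))"
```

```text
t: 30.27
eef_pos: [0.4803, 0.1738, 0.0877]
orientation: [[0.007, -0.062, 0.998], [0.001, 0.998, 0.062], [-1.0, 0.0, 0.007]]
wrist_force: [0.2, -1.0, -0.4]
width: 0.0733
t 30.27 pos [0.4803 0.1738 0.0877] q [  5.2  -8.9 -24.   74.5   0.    1.6] yaw 93.57 xaxis [ 0.007  0.001 -1.   ] F [ 0.2 -1.  -0.4] w 0.0733
top a hidden
top c hidden
top crop origin 226 220
scene a 258 tray [58.9 21.1] yaw-tray -1.4 flats 0.0470
scene c 212 tray [-35.5 -27.4] yaw-tray 1.5 flats 0.0453
scene crop origin 376 234
[-37.  -24.9] [7.31, -0.03, -0.34, -0.03, 0.32, -0.03]
```

View pics/L5_top.png

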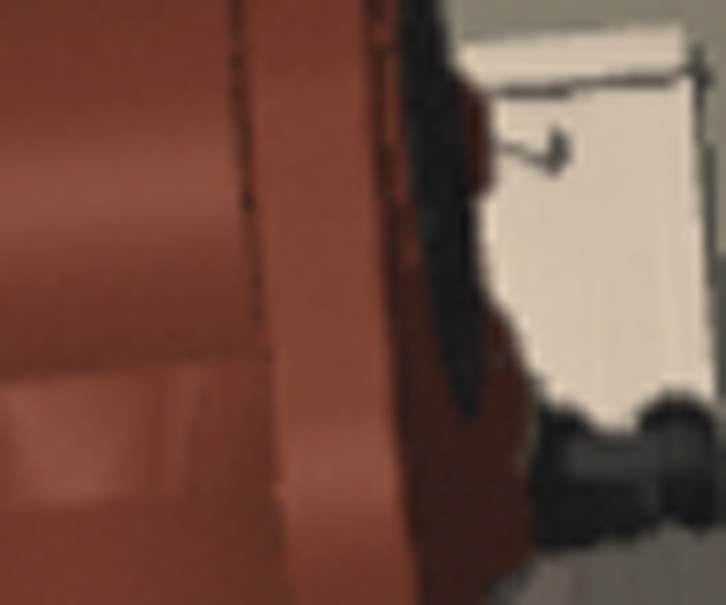

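View pics/L5_scene.png

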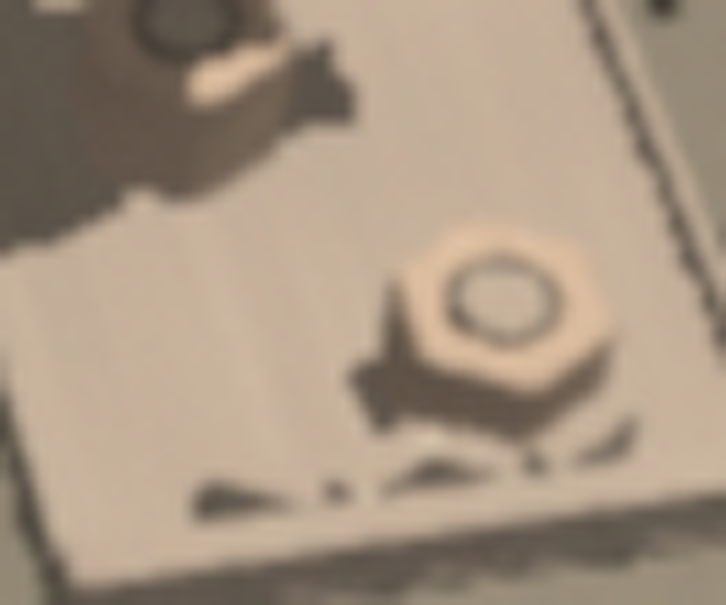

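```bash
python3 -m inch '[[1,0,-0.3,0,0.3,0],[3,0,-0.3,0,0.3,0],[5,0,-0.3,0,0.3,0],[6.5,0,-0.3,0,0.3,0],[7.2,0,-0.3,0,0.3,0],[7.2,0,-0.3,0,0.3,0]]'; python3 -m inch '[[0,0,0,0,0,0],[0,0,0,0,0,0],[0,0,0,0,0,0],[0,0,0,0,0,0],[0,0,0,0,0,0]]' 200 25; python3 -c "
from h import *
st(); print(totray(sensors.get_obs()['eef_pos']));t=tray(14,-22.5);print(rel([*t,.0195],toolR(93.65)))"
```

```text
t: 30.87
eef_pos: [0.4756, 0.1743, 0.0125]
orientation: [[-0.005, -0.064, 0.998], [0.0, 0.998, 0.064], [-1.0, 0.0, -0.005]]
wrist_force: [0.2, -0.3, 0.1]
width: 0.0733
t: 31.28
eef_pos: [0.4782, 0.1742, 0.0162]
orientation: [[0.001, -0.064, 0.998], [0.001, 0.998, 0.064], [-1.0, 0.001, 0.001]]
wrist_force: [-0.4, 0.3, 3.8]
width: 0.0437
t 31.28 pos [0.4782 0.1742 0.0162] q [  5.2  -5.6 -28.6  66.9   0.    1.6] yaw 93.64 xaxis [ 0.001  0.001 -1.   ] F [-0.4  0.3  3.8] w 0.0437
[-39.3 -25. ]
[-0.33, 0.25, 5.33, -0.01, 0.08, -0.03]
```

```bash
python3 -m inch '[[-0.3,0,0,0,0,0],[-0.3,0.1,0.5,0,0,0],[-0.3,0.2,1.5,0,0,0],[-0.3,0.3,2.8,0,0,0],[-0.3,0.3,4.1,0,0,0],[-0.3,0.3,5,0,0,0],[-0.3,0.3,5.3,0,0,0],[-0.1,0.3,5.3,0,0,0],[0,0.3,5.3,0,0,0]]'; python3 -c "
from h import *
st(); print(totray(sensors.get_obs()['eef_pos']))"
```

```text
t: 32.03
eef_pos: [0.5308, 0.1805, 0.0161]
orientation: [[0.001, -0.063, 0.998], [0.0, 0.998, 0.063], [-1.0, 0.0, 0.001]]
wrist_force: [-3.5, -1.3, 16.4]
width: 0.0436
t 32.03 pos [0.5308 0.1805 0.0161] q [  5.4   3.6 -19.6  66.8   0.    1.8] yaw 93.64 xaxis [ 0.001  0.    -1.   ] F [-3.5 -1.3 16.4] w 0.0436
[ 13.6 -22.1]
```

```bash
python3 -m inch '[[-0.2,0,0,0,0,0],[-0.2,0,0,0,0,0],[-0.2,0,0,0,0,0],[-0.2,0,-1,0,0,0],[-0.2,0.05,-2.5,0,0,0],[-0.2,0.05,-4,0,0,0],[-0.2,0.05,-4.8,0,0,0],[-0.2,0.05,-4.8,0,0,0]]' 90; python3 -m inch '[[0.1,0,0,0,0,0],[0.1,0,0,0,0,0],[0.1,0,0,0,0,0],[0.1,0,0,0,0,0],[0.1,0,0.5,0,0,0],[0.1,0,1,0,0,0]]' 205; python3 -c "
from look import *
print(totray(sensors.get_obs()['eef_pos']))
look('L6',dict(a=(55,22),c=(14,-22)))"
```

```text
t: 32.7
eef_pos: [0.4805, 0.178, 0.0168]
orientation: [[-0.002, -0.064, 0.998], [0.0, 0.998, 0.064], [-1.0, 0.0, -0.002]]
wrist_force: [-0.9, 0.8, 0.4]
width: 0.0552
t: 33.2
eef_pos: [0.4927, 0.1786, 0.0161]
orientation: [[-0.0, -0.063, 0.998], [0.0, 0.998, 0.063], [-1.0, 0.0, -0.0]]
wrist_force: [1.2, 0.4, 0.7]
width: 0.0169
[-24.5 -21.6]
t 33.2 pos [0.4927 0.1786 0.0161] q [  5.6  -2.7 -25.9  66.8   0.    2. ] yaw 93.64 xaxis [-0.  0. -1.] F [1.2 0.4 0.7] w 0.0169
top a hidden
top c hidden
top crop origin 226 220
scene a 254 tray [58.8 21.2] yaw-tray 0.2 flats 0.0470
scene c 246 tray [ 12.7 -24.7] yaw-tray -25.6 flats 0.0527
scene crop origin 376 234
```

View pics/L6_scene.png

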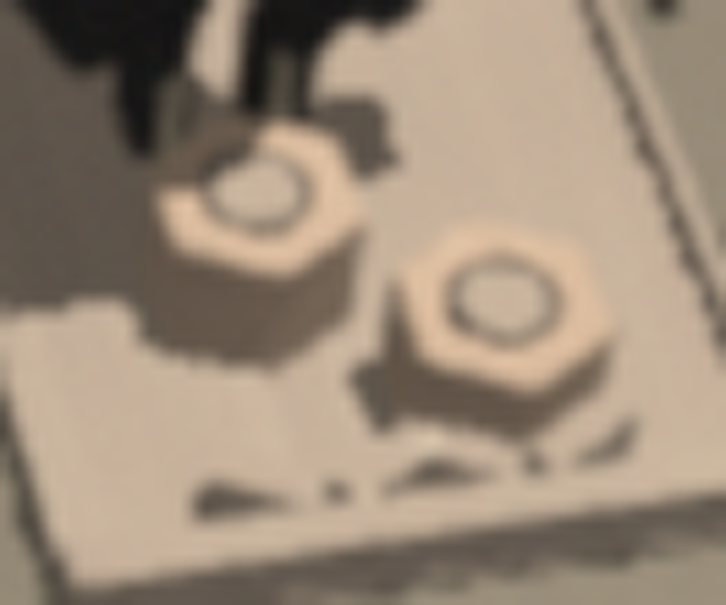

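```bash
python3 -m inch '[[0,0,0.4,0,0,0],[0,0,0.8,0,0,0],[0,0,1.2,0,0,0],[0,0,1.6,0,0,0],[0,0,2.0,0,0,0],[0,0,2.4,0,0,0],[0,0,2.8,0,0,0],[0,0,3.2,0,0,0],[0,0,3.6,0,0,0],[0,0,4,0,0,0]]'; python3 -m inch '[[0,0,0.25,0,0,0],[0,0,0.45,0,0,0],[0,0,0.5,0,0,0],[0,0,0.5,0,0,0]]'; python3 -c "
from look import *
print(totray(sensors.get_obs()['eef_pos']))
look('L7',dict(a=(55,22),c=(53,-22)))"
```

```text
t: 34.13
eef_pos: [0.5324, 0.1811, 0.0161]
orientation: [[-0.001, -0.064, 0.998], [0.0, 0.998, 0.064], [-1.0, 0.0, -0.001]]
wrist_force: [-0.9, -0.1, -0.1]
width: 0.0168
t: 34.47
eef_pos: [0.5371, 0.1814, 0.0161]
orientation: [[-0.0, -0.063, 0.998], [0.0, 0.998, 0.063], [-1.0, 0.0, -0.0]]
wrist_force: [0.1, -0.5, -0.1]
width: 0.0168
[ 20.  -21.6]
t 34.47 pos [0.5371 0.1814 0.0161] q [  5.4   4.7 -18.4  66.9   0.    1.8] yaw 93.64 xaxis [-0.  0. -1.] F [ 0.1 -0.5 -0.1] w 0.0168
top a hidden
top c hidden
top crop origin 226 220
scene a 270 tray [58.4 19.4] yaw-tray -0.9 flats 0.0494
scene c 300 tray [ 53.  -21.9] yaw-tray 24.5 flats 0.0544
scene crop origin 376 234
```

View pics/L7_scene.png

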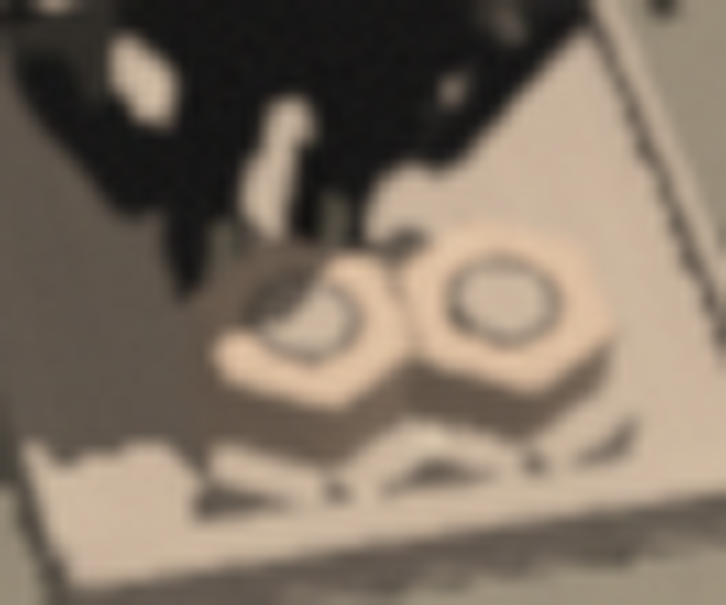

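Nearly home and well in line; a few more mm to the stop.

```bash
python3 -m inch '[[0,0,0.15,0,0,0],[0,0,0.25,0,0,0],[0,0,0.25,0,0,0]]'; python3 -m inch '[[0,0,0.1,0,0,0],[0,0,0.15,0,0,0],[0,0,0.15,0,0,0]]';  python3 -m inch '[[0,0,0.1,0,0,0],[0,0,0.15,0,0,0],[0,0,0.15,0,0,0]]'; python3 -c "
from look import *
print(totray(sensors.get_obs()['eef_pos']))"
```

```text
t: 34.82
eef_pos: [0.5397, 0.1816, 0.0162]
orientation: [[-0.0, -0.063, 0.998], [0.0, 0.998, 0.063], [-1.0, 0.0, -0.0]]
wrist_force: [0.2, 0.4, -1.1]
width: 0.0167
t: 35.07
eef_pos: [0.5404, 0.1817, 0.0159]
orientation: [[-0.002, -0.064, 0.998], [0.0, 0.998, 0.064], [-1.0, 0.0, -0.002]]
wrist_force: [-3.9, -0.2, 2.3]
width: 0.0165
t: 35.32
eef_pos: [0.5407, 0.1817, 0.0157]
orientation: [[-0.004, -0.064, 0.998], [0.0, 0.998, 0.064], [-1.0, 0.0, -0.004]]
wrist_force: [-10.3, -0.2, 5.6]
width: 0.0163
[ 23.6 -21.5]
```

```bash
python3 -m inch '[[0,-0.12,0,0,0,0],[0,-0.12,0.02,0,0,0],[0,0.12,0.02,0,0,0],[0,0.12,0.05,0,0,0],[0,0,0.08,0,0,0],[0,0,0.08,0,0,0]]'; python3 -c "
from look import *
print(totray(sensors.get_obs()['eef_pos'])); b=np.array([.4478,-.0102])
print(rel([*tray(-60,-30),.10],toolR(93.65)))
for y in (77.8,): print(rel([b[0],b[1],.09],toolR(y)),toolR(y)[:,1])"
```

```text
t: 35.82
eef_pos: [0.5409, 0.1818, 0.0154]
orientation: [[-0.005, -0.064, 0.998], [0.0, 0.998, 0.064], [-1.0, 0.001, -0.005]]
wrist_force: [-12.0, -0.7, 6.7]
width: 0.0169
[ 23.8 -21.4]
[-8.41, -0.85, -8.42, 0.01, -0.3, -0.03]
[-7.41, -18.56, -10.56, 15.86, -0.3, 0.01] [0.2113248  0.97741589 0.        ]
```

```bash
python3 -c "
from h import *
print(rel([.448,-.0095,.09],toolR(108)),rel([.448,-.0095,.009],toolR(108)))"
python3 -m inch '[[0,0,-0.5,0,0,0],[-1.5,0,-1.5,0,0,0],[-5,-1,-2.5,-2,-0.3,0],[-7.5,-4,-5,-5,-0.3,0],[-7.5,-7.5,-6.5,-10,-0.3,0],[-7.5,-11,-8.5,-14,-0.3,0],[-7.5,-14.5,-9.5,-14,-0.3,0],[-7.5,-18.2,-10.5,-14,-0.3,0],[-7.5,-18.4,-10.5,-14,-0.3,0],[-7.5,-18.4,-10.5,-14,-0.3,0]]' 20; python3 -c "
from look import *
look('L8',dict(a=(55,22),c=(55,-22)))
print(rel([.448,-.0095,.009],toolR(108)))
p,d=eyes.read_camera('scene'); cv2.imwrite('pics/b1.png',cv2.resize(p[150:280,230:400,::-1],None,fx=4,fy=4))"
```

```text
[-7.41, -18.5, -10.53, -14.34, -0.29, -0.07] [0.69, -18.5, -10.49, -14.34, -0.29, -0.07]
t: 36.65
eef_pos: [0.4506, -0.0105, 0.0915]
orientation: [[0.007, -0.299, 0.954], [0.001, 0.954, 0.299], [-1.0, -0.001, 0.006]]
wrist_force: [0.3, 1.0, 0.1]
width: 0.0789
t 36.65 pos [ 0.4506 -0.0105  0.0915] q [-18.2 -20.5 -33.4  76.7   0.2 -35.6] yaw 107.40 xaxis [ 0.007  0.001 -1.   ] F [0.3 1.  0.1] w 0.0789
top a 226 tray [54.1 17.7] yaw-tray -4.7 flats 0.0467
top c 235 tray [ 54.  -19.4] yaw-tray -3.6 flats 0.0483
top crop origin 226 220
scene a 277 tray [57.9 18.9] yaw-tray -2.9 flats 0.0493
scene c 276 tray [ 59.2 -20.5] yaw-tray 0.2 flats 0.0506
scene crop origin 376 234
[8.23, -0.03, -0.33, -0.39, 0.33, 0.02]
```

View pics/b1.png

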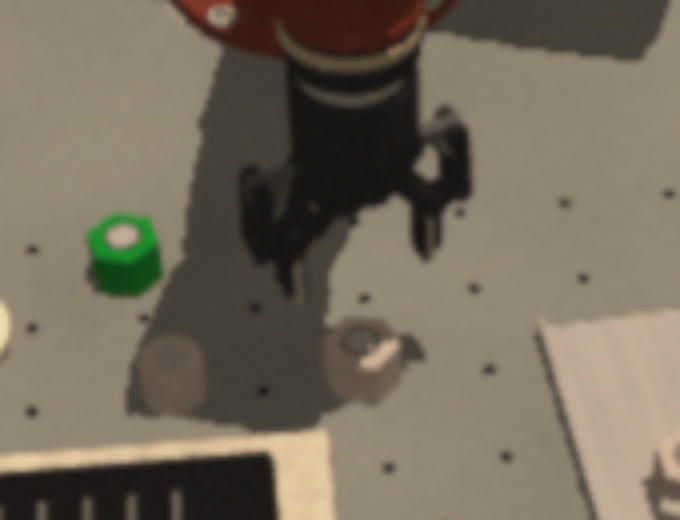

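View pics/L8_top.png

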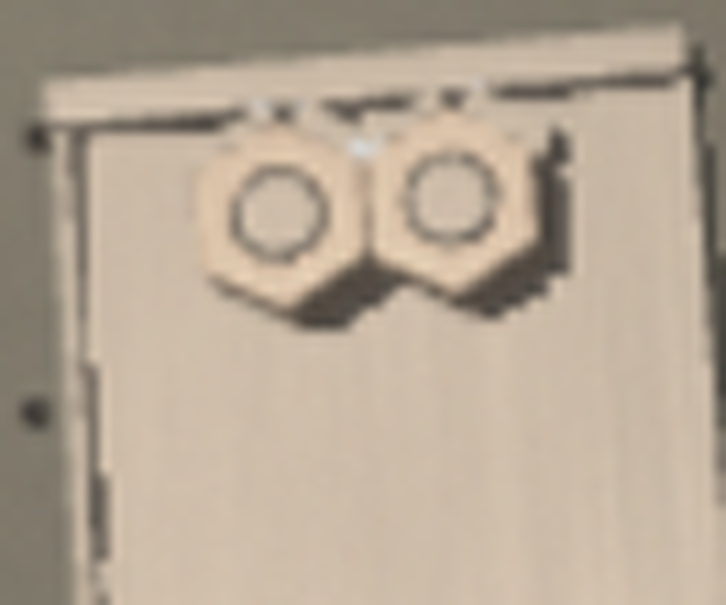

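View pics/L8_scene.png

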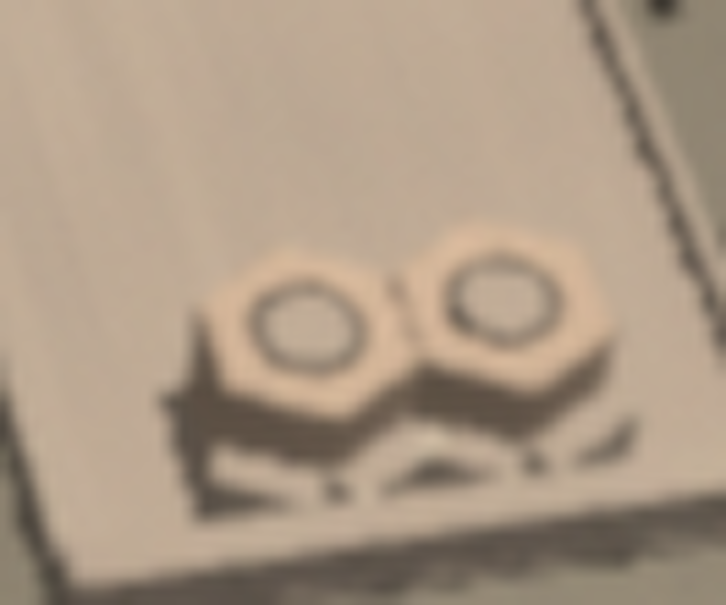

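```bash
python3 -c "
from h import *
f=lambda x,y:onz('top',[[226+(x+.5)/11-.5,220+(y+.5)/11-.5]],.042)[0]
a,c=f(280,213),f(451,198); print(totray(a),totray(c),np.linalg.norm(a-c)); v=a-c; print(np.degrees(np.arctan2(v[1],v[0])))"
python3 -m inch '[[1,0,-0.3,-0.4,0.3,0],[3,0,-0.3,-0.4,0.3,0],[5,0,-0.3,-0.4,0.3,0],[7,0,-0.3,-0.4,0.3,0],[8,0,-0.3,-0.4,0.3,0],[8.1,0,-0.3,-0.4,0.3,0],[8.1,0,-0.3,-0.4,0.3,0]]'; python3 -m inch '[[0,0,0,0,0,0],[0,0,0,0,0,0],[0,0,0,0,0,0],[0,0,0,0,0,0],[0,0,0,0,0,0],[0,0,0,0,0,0]]' 200 35; python3 -c "
from h import *
st();t=tray(-25,0.8);o=sensors.get_obs();print(rel([*t,o['eef_pos'][2]+.05],toolR(93.65)))"
```

```text
[54.7 21.4] [ 54.6 -23.1] 0.04451550140282972
93.5667816032263
t: 37.38
eef_pos: [0.4473, -0.0086, 0.0096]
orientation: [[-0.002, -0.311, 0.95], [0.0, 0.95, 0.311], [-1.0, 0.001, -0.002]]
wrist_force: [0.7, 1.5, -0.3]
width: 0.0784
t: 37.88
eef_pos: [0.4486, -0.0095, 0.0112]
orientation: [[0.002, -0.31, 0.951], [-0.001, 0.951, 0.31], [-1.0, -0.001, 0.001]]
wrist_force: [-0.6, 1.1, 6.4]
width: 0.0432
t 37.88 pos [ 0.4486 -0.0095  0.0112] q [-18.  -16.9 -39.1  67.7  -0.  -36. ] yaw 108.04 xaxis [ 0.002 -0.001 -1.   ] F [-0.6  1.1  6.4] w 0.0432
[-5.01, 18.7, 10.53, 14.39, 0.08, 0.05]
```

```bash
python3 -m inch '[[-1,0,0,0,0,0],[-3,0.5,0.3,0,0,0],[-5,2.5,1.4,2,0,0],[-5,5.5,3.1,5,0,0],[-5,8.8,5,8,0,0],[-5,12,6.8,11,0,0],[-5,15,8.5,14,0,0],[-5,17.5,9.9,14.4,0,0],[-5,18.7,10.5,14.4,0,0],[-5,18.7,10.5,14.4,0,0],[-3.5,18.7,10.5,14.4,0,0],[-2,18.7,10.5,14.4,0,0]]'; python3 -c "
from h import *
st();t=tray(-25,0.8);print(totray(sensors.get_obs()['eef_pos']),rel([*t,.0185],toolR(93.65)))"
```

```text
t: 38.88
eef_pos: [0.4904, 0.2009, 0.0308]
orientation: [[0.001, -0.064, 0.998], [-0.0, 0.998, 0.064], [-1.0, -0.0, 0.001]]
wrist_force: [0.8, -0.1, -1.8]
width: 0.0437
t 38.88 pos [0.4904 0.2009 0.0308] q [  8.1  -2.6 -24.2  68.3  -0.    4.5] yaw 93.67 xaxis [ 0.001 -0.    -1.   ] F [ 0.8 -0.1 -1.8] w 0.0437
[-25.4   0.8] [1.23, -0.0, 0.04, 0.02, 0.08, 0.03]
```

```bash
python3 -m inch '[[0.5,0,0,0,0,0],[1,0,0,0,0,0],[1.25,0,0,0,0,0],[1.25,0,0,0,0,0]]'; python3 -m inch '[[0.1,0,0,0,0,0],[0.2,0,0,0,0,0],[0.2,0,0,0,0,0]]'
```

```text
t: 39.22
eef_pos: [0.4899, 0.2007, 0.0178]
orientation: [[-0.0, -0.063, 0.998], [-0.0, 0.998, 0.063], [-1.0, -0.0, -0.0]]
wrist_force: [0.1, 0.6, -2.1]
width: 0.0435
t: 39.47
eef_pos: [0.4908, 0.201, 0.0172]
orientation: [[0.002, -0.063, 0.998], [-0.0, 0.998, 0.063], [-1.0, -0.0, 0.002]]
wrist_force: [-1.7, -0.3, 7.0]
width: 0.0433
```

```bash
python3 -m inch '[[-0.15,0,0,0,0,0],[-0.15,0,0,0,0,0],[-0.15,0,0,0,0,0],[-0.15,0,-1,0,0,0],[-0.15,0,-2.5,0,0,0],[-0.15,0,-4,0,0,0],[-0.15,0,-4.8,0,0,0],[-0.15,0,-4.8,0,0,0]]' 90; python3 -m inch '[[0,0,0,0,0,0],[0,0,0,0,0,0],[0,0,0,0,0,0],[0,0,0,0,0,0],[0,0,0.5,0,0,0],[0,0,1,0,0,0]]' 205; python3 -c "
from look import *
print(totray(sensors.get_obs()['eef_pos']))
look('L9',dict(a=(55,22),c=(55,-22)))"
```

```text
t: 40.13
eef_pos: [0.4405, 0.1981, 0.0168]
orientation: [[-0.001, -0.064, 0.998], [-0.0, 0.998, 0.064], [-1.0, -0.0, -0.001]]
wrist_force: [-0.5, 0.2, -0.2]
width: 0.0553
t: 40.63
eef_pos: [0.4524, 0.1986, 0.017]
orientation: [[-0.0, -0.064, 0.998], [-0.0, 0.998, 0.064], [-1.0, -0.0, -0.0]]
wrist_force: [-0.5, -0.5, -0.5]
width: 0.0167
[-63.5   1. ]
t 40.63 pos [0.4524 0.1986 0.017 ] q [  8.5  -8.3 -31.   67.3  -0.    4.9] yaw 93.64 xaxis [-0. -0. -1.] F [-0.5 -0.5 -0.5] w 0.0167
top a hidden
top c 227 tray [ 55.3 -20. ] yaw-tray 15.0 flats 0.0474
top crop origin 226 220
scene a 272 tray [58.1 19.2] yaw-tray -2.9 flats 0.0493
scene c 278 tray [ 59.2 -20.3] yaw-tray -0.6 flats 0.0510
scene crop origin 376 234
```

View pics/L9_scene.png

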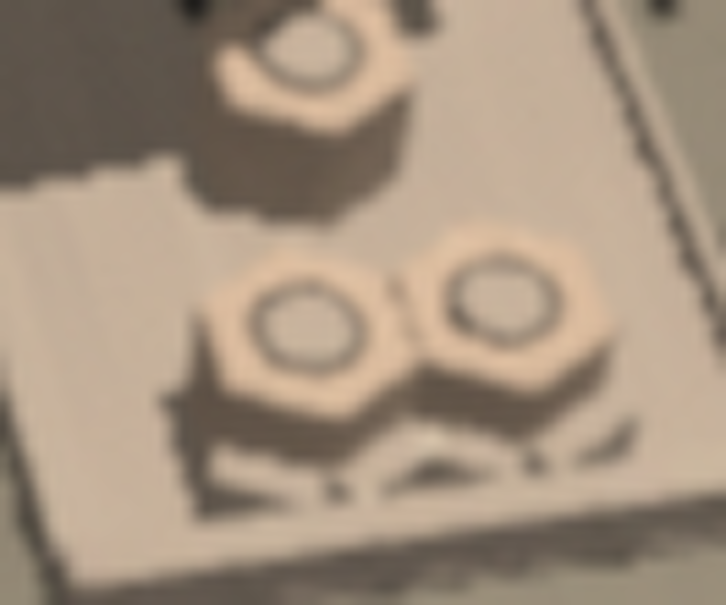

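```bash
python3 -m inch '[[0,0,0.4,0,0,0],[0,0,0.8,0,0,0],[0,0,1.2,0,0,0],[0,0,1.6,0,0,0],[0,0,2.0,0,0,0],[0,0,2.4,0,0,0],[0,0,2.8,0,0,0],[0,0,3.2,0,0,0],[0,0,3.6,0,0,0],[0,0,4,0,0,0],[0,0,4.4,0,0,0]]'; python3 -m inch '[[0,0,0.15,0,0,0],[0,0,0.25,0,0,0],[0,0,0.25,0,0,0]]'; python3 -m inch '[[0,0,0.1,0,0,0],[0,0,0.15,0,0,0],[0,0,0.15,0,0,0]]'; python3 -c "
from look import *
print(totray(sensors.get_obs()['eef_pos']))"
```

```text
t: 41.65
eef_pos: [0.4961, 0.2014, 0.017]
orientation: [[-0.0, -0.063, 0.998], [-0.0, 0.998, 0.063], [-1.0, -0.0, -0.0]]
wrist_force: [-0.4, 0.4, -0.3]
width: 0.0167
t: 41.9
eef_pos: [0.4983, 0.2016, 0.017]
orientation: [[-0.0, -0.063, 0.998], [-0.0, 0.998, 0.063], [-1.0, -0.0, -0.0]]
wrist_force: [-0.6, 0.7, -0.1]
width: 0.017
t: 42.15
eef_pos: [0.4997, 0.2017, 0.017]
orientation: [[-0.0, -0.064, 0.998], [-0.0, 0.998, 0.064], [-1.0, -0.0, -0.0]]
wrist_force: [0.1, -1.1, -0.4]
width: 0.0168
[-16.1   1. ]
```

```bash
python3 -m inch '[[0,0,0.1,0,0,0],[0,0,0.15,0,0,0],[0,0,0.15,0,0,0]]'; python3 -m inch '[[0,0,0.1,0,0,0],[0,0,0.15,0,0,0],[0,0,0.15,0,0,0]]';  python3 -c "
from look import *
print(totray(sensors.get_obs()['eef_pos']))"
```

```text
t: 42.4
eef_pos: [0.5011, 0.2018, 0.017]
orientation: [[-0.0, -0.064, 0.998], [-0.0, 0.998, 0.064], [-1.0, -0.0, -0.0]]
wrist_force: [-0.4, 0.4, 0.3]
width: 0.0169
t: 42.65
eef_pos: [0.5015, 0.2017, 0.0167]
orientation: [[-0.003, -0.064, 0.998], [-0.001, 0.998, 0.064], [-1.0, -0.001, -0.003]]
wrist_force: [-6.8, -0.9, 3.1]
width: 0.0167
[-14.3   0.9]
```

Firm stop exactly where predicted. A small settling wiggle, then back off and check.

```bash
python3 -m inch '[[0,-0.1,0,0,0,0],[0,-0.1,0.02,0,0,0],[0,0.1,0.02,0,0,0],[0,0.1,0.04,0,0,0],[0,0,0.06,0,0,0],[0,0,0.06,0,0,0]]'; python3 -m inch '[[0,0,-0.4,0,0,0],[0,0,-1.5,0,0,0],[-1.5,-1,-3,0,0,0],[-5,-4,-5,0,0,0],[-8.5,-8,-7,0,0,0],[-9,-12,-7,0,0,0],[-9,-16,-7,0,0,0],[-9,-19,-7,0,0,0],[-9,-19,-7,0,0,0]]'; python3 -c "
from look import *
look('L10',dict(a=(55,22),c=(55,-22)))"
```

```text
t: 43.15
eef_pos: [0.5016, 0.2017, 0.0165]
orientation: [[-0.004, -0.064, 0.998], [-0.001, 0.998, 0.064], [-1.0, -0.001, -0.004]]
wrist_force: [-7.6, -1.8, 3.8]
width: 0.0167
t: 43.9
eef_pos: [0.4466, 0.0022, 0.1084]
orientation: [[0.003, -0.058, 0.998], [-0.003, 0.998, 0.058], [-1.0, -0.003, 0.003]]
wrist_force: [0.2, 0.3, 0.3]
width: 0.0168
t 43.9 pos [0.4466 0.0022 0.1084] q [-16.5 -21.4 -32.4  78.8  -0.1 -19.9] yaw 93.34 xaxis [ 0.003 -0.003 -1.   ] F [0.2 0.3 0.3] w 0.0168
top a 245 tray [52.9 17.5] yaw-tray -5.2 flats 0.0481
top c 257 tray [ 53.2 -18.5] yaw-tray 9.6 flats 0.0490
top crop origin 226 220
scene a 298 tray [56.2 18.4] yaw-tray 3.7 flats 0.0514
scene c 310 tray [ 55.6 -21. ] yaw-tray -16.9 flats 0.0554
scene crop origin 376 234
```

View pics/L10_top.png

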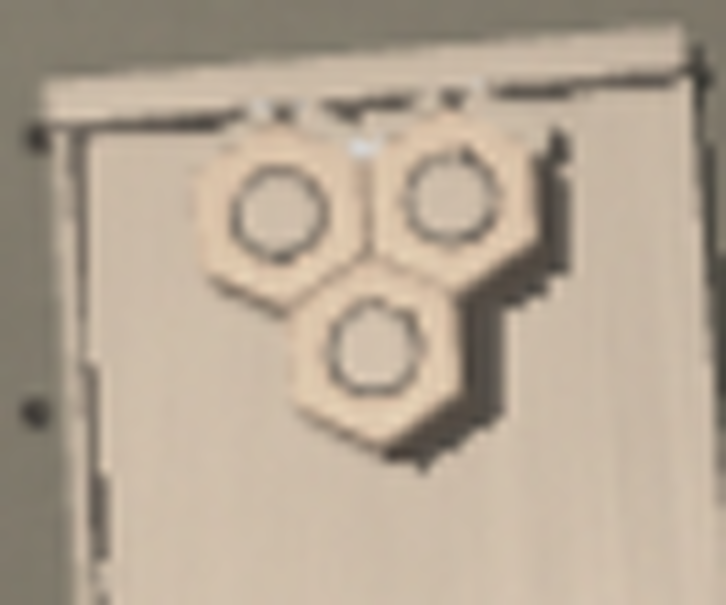

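View pics/L10_scene.png

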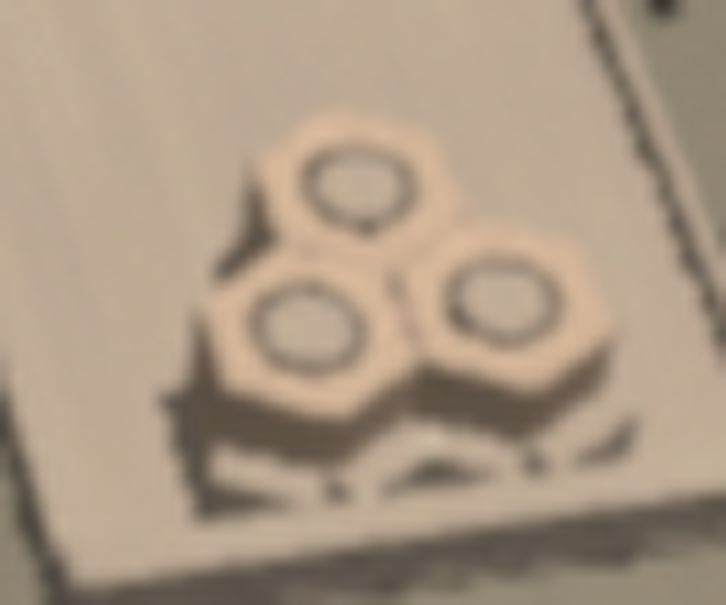

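```bash
python3 -c "
from h import *
f=lambda x,y:onz('top',[[226+(x+.5)/11-.5,220+(y+.5)/11-.5]],.042)[0]
a,c,b=f(280,213.5),f(451,198),f(375,347.5); n=np.linalg.norm
print(totray(a),totray(c),totray(b),n(a-c),n(a-b),n(c-b),totray((a+b+c)/3))
p,d=eyes.read_camera('scene'); cv2.imwrite('pics/end_s.png',p[:,:,::-1])
p,d=eyes.read_camera('top'); cv2.imwrite('pics/end_t.png',p[:,:,::-1]); st()"
```

```text
[54.6 21.4] [ 54.6 -23.1] [17.1 -0.9] 0.04452339848792809 0.04360376754564076 0.04356527232326734 [42.1 -0.9]
t 44.1 pos [0.4454 0.0084 0.1069] q [-15.8 -21.3 -32.4  78.9   0.  -19.5] yaw 93.63 xaxis [-0.  0. -1.] F [-0.   0.5 -0.5] w 0.0164
```

View pics/end_s.png

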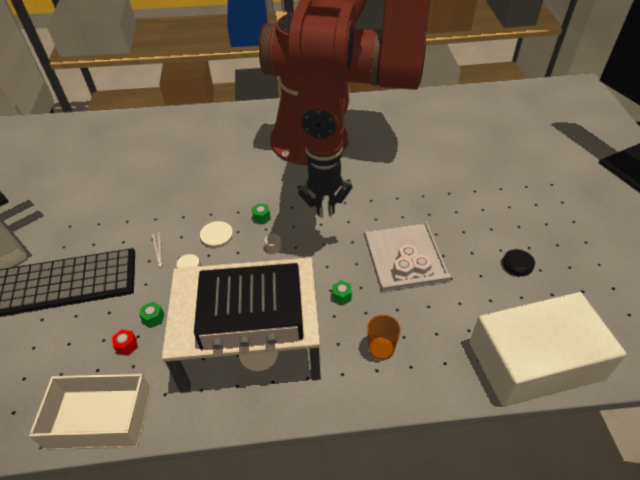

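View pics/end_t.png

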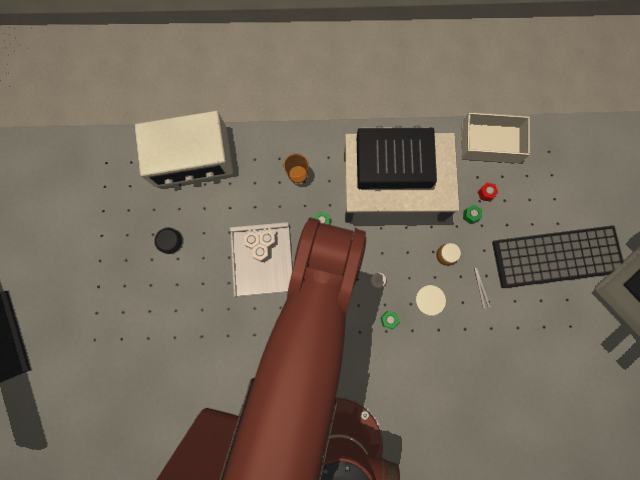

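The top view shows the three mounts packed at about (260,243), the jar upright at (448,254), and the round mount unmoved at (379,280). The arm is clear of everything, so I'm handing in.

```bash
python3 -c "
from h import *
r.close_job(); st()"
```

```text
the job is handed in; nothing more can be done
the job is handed in; nothing more can be done
```

I set the jar aside first, then packed all three mounts in the tray and handed the job in at about 44 s of the 72 s. No verdict was reported.

**What I did**
- **Jar:** it stands upright about 125 mm to its right and a little nearer the robot.
- **mount_a:** my first two pushes into the +y notch jammed it about 6° skewed and 2 mm short. I gripped it by its side flats, squared it up, and pushed again until it stopped.
- **mount_c:** I took it from under the riser with the tool leaning 38°. Placing it with the lean along the tray ran into the arm's joint limits, so I turned the tool 60° (the hexagon looks the same) to set it down. I then pushed it home in the -y notch.
- **mount_b:** I set it in the tray and pushed it into the nest.
- **Forces:** every push met a firm stop. The highest push force I read was about 17.5 N, on mount_a; the final pushes on mount_c and mount_b read about 12 N and 8 N.

**Last checks, from the top camera**

| Measured | Result | Should be |
|---|---|---|
| mount_a in the tray frame (mm) | (54.6, 21.4) | (55, 22.3) |
| mount_c in the tray frame (mm) | (54.6, -23.1) | (55, -22.3) |
| mount_b in the tray frame (mm) | (17.1, -0.9) | (17, 0) |
| Spacing a to c (mm) | 44.5 | 44.6 |
| Spacing a to b (mm) | 43.6 | 44 |
| Spacing c to b (mm) | 43.6 | 44 |

- **Sideways offset:** all three read about 0.9 mm to -y. That is within the 2 mm calibration error, and the spacings fit a tight pack.
- **Failed check:** my automatic angle estimate failed once the mounts touched. I judged their alignment from the ring positions and the pictures, where I saw no gaps or skew.
- **Everything else:** the round mount and the other things look unmoved in both pictures, and the arm was touching nothing.

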